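# Clamp a jar with a fold-out crank

## Task

Tighten the bench clamp on the yellow jar: swing the folded crank handle up until it stands upright, crank it clockwise until the jar is held snugly between the jaw and the V-block (hand-tight, well short of crushing the thin-walled jar), then fold the handle back down flat on its crank arm and let go. Leave the weighing bottle, beaker, petri dish and tape roll where they are.

Things in the scene. Friction and masses are not known exactly. Their poses are not given: they have to be found in the camera images.
- clamp: White and dark steel bench clamp bolted to the worktop, 307 x 100 mm. Origin on the worktop under the vertical crank axis; x runs along the bed from the crank to the jar, z up. Gear housing 100 x 90 mm round the origin, top 64 mm above the worktop; on it a hub 38 mm wide up to 72 mm, then 28 mm wide, carries the crank arm, 12 mm wide, 92 to 104 mm above the worktop, with a boss 21 mm wide at the axis.
- v_seat (a point): Nominal place of the jar's underside centre, pressed home into the V-block: 164 mm along the clamp's x, 12 mm above the worktop. Fixed to the clamp; the white V-block with two black faces that centres the jar is locked up to 7 mm nearer to or farther from the crank than this, unmeasured.
- crank_axis (a point): Point on the vertical crank axis, at the height of the fold hinge (114 mm above the worktop).
- pivot (a point): Middle of the handle's fold hinge at the outer end of the crank arm, 60 mm from the crank axis, 114 mm above the worktop; turns with the crank. Hinge axis level and square to the arm; lug 18 mm wide.
- grip_point (a point): Point on the axis of the blue handle sleeve, 40 mm from the fold hinge. Sleeve 18 mm thick, 14.5 to 58.5 mm from the hinge, spins freely about its own axis, so a fixed wrist can crank it. Folded, it lies level 1 mm above the crank arm, pointing from hinge to crank axis; the arm is narrower, so fingers can straddle both.
- handle (a joint): Fold hinge of the handle, rad: 0 = folded flat on the arm, 1.57 = upright, stop at 1.60. Stiff (0.06 N m), stays where it is left, also short of home.
- crank (a joint): Crank angle, rad, grows clockwise seen from above, closing the jaw 7.64 mm/rad (48 mm a turn), no play. At 0 the arm points along the clamp's +x and the pad face is at x = 88 mm. Friction 0.28 N m (4.7 N at the handle); stays where it is left. Every 10 N on the jar adds 0.076 N m (1.3 N at the handle). It takes about 0.6 to 1.25 turns.
- jaw_pad: Black pad, 60 mm wide, 27 to 71 mm above the worktop, on the white moving jaw (76 mm high); spring-backed, gives 1 mm per 15 N. Its origin is not on the pad: it is at the clamp's origin when the crank reads 0, and moves along the clamp's x with the jaw.
- jar: Yellow screw-lid jar, 61 mm in diameter, 84 mm tall, about 0.17 kg, standing loose on the clamp bed 12 mm above the worktop, between pad and V-block. Origin at the centre of its underside, z up. Well held from 10 N of pad force; its thin wall stands at most 60 N (aim at about 30).
- weigh_bottle: Small glass weighing bottle with stopper, 38 mm wide, 53 mm tall, standing on the worktop. Bystander.
- beaker: Glass beaker, 54 mm wide, 68 mm tall, standing on the worktop. Bystander.
- dish: Petri dish, 67 mm wide, 16 mm tall. Bystander.
- tape: Roll of white tape lying flat, 52 mm wide, 19 mm tall. Bystander.
Things that resemble listed ones, but are neither listed nor needed, are in the scene too. Several things have the shape of the jar; the one meant has the colours described above.

How it is judged:
By the outcome, as a careful person would: the job done as asked, in the order asked, and still so for the second after the job is handed in, with the robot touching nothing.
It also fails if it takes over 72 s, if anything falls off the work surface, if the arm or the gripper's body presses on something with over 40 N, if the wrist force passes 120 N, or if a joint passes its speed limit or range.

## Robot

A 6-joint arm with a two-finger parallel gripper is mounted at the origin on a cart in front of the work surface, level with it; the furniture and walls round the work are solid. World frame = base frame: x ahead of the robot, y to its left, z up, the work surface at z = 0. Lengths are in m, angles in rad, forces in N, time in s.
With the tool pointing down it reaches from about 0.3 to 0.875 m from the base axis. Payload 6.4 kg.
Tool frame: the origin (TCP) lies between the finger pads; the fingertips stand 11 mm ahead of it and the grasp point (between the pads) lies 8 mm behind it (ctrl.tcp_to_tips is the distance from the TCP to the fingertips, in m); x points along the fingers, z is the direction in which the jaws open and shut, and the axes are right-handed (so a half turn about x gives the same grasp; the last joint's range is limited). The gripper opens to 85 mm and grips with 20 to 120 N. Pads are 22 mm wide; open, the fingers measure 114 mm over their backs; the gripper's body (76 mm by 85 mm) begins 54 mm behind the grasp point. The pads swing forward as they close: fully open they stand 13 mm farther back than shut.
Start: joints at [-1.336, 0.181, 1.607, -0, 1.354, -0.206], TCP at [0.245, -0.52, 0.242] pointing down, gripper open.
Joint ranges: [-2.99, 2.99], [-0.89, 2.07], [0.3, 2.58], [-1.14, 4.28], [0, 2.63], [-3.12, 3.12]. Speed limits (rad/s): [2.57, 2.57, 3.01, 3.14, 3.14, 3.14].

## Interface

Orientations are given as a unit quaternion [w, x, y, z].
In Python, from bench import ctrl, eyes, hand_in gives the robot as it stands. The module is installed in compiled form; this text tells all that it offers.
- The arm moves only by the tool step_arm, never from a script. Its arguments are lists of equal length, an entry for each row: "xyz": the shift along the world's x, y, z in mm, a list of three; "spin": the turn about the world's z in rad; "fingers": the opening in per cent of the stroke, from 0 (shut) to 100 (fully open). A call has 1 to 10 rows; each row is the pose to reach, as a shift and turn from the pose commanded when the call began; what a row does not reach only later rows make up. A row lasts 1/10 s, in which the tool goes at most 50 mm and 8.59 degrees, less where a joint would pass 70% of its speed; a pose out of reach is approached as far as the arm can. A call with a gripper value outside its range is refused whole. The fingers move at their own pace and stop on an object; the grip force is fixed at half the most. Time passes only in rows, so rows that repeat a pose let the fingers close. It gives the time, the measured TCP pose, the force and the opening at its end, in the units of the state.
- ctrl.get_obs(): the state, without advancing time (a new reading comes with each control period).
- eyes.camera(name): name is "side" or "top" or "wrist"; returns the picture (480x640x3 uint8, red, green, blue); there is no depth.
- eyes.camera_model(name): a dict with "vertical_fov" (degrees; the focal length in pixels is half the picture's height over the tangent of half this angle, whatever the lens; pixels are square), "cx", "cy" (the principal point, pixels), "pose" (4x4, takes a point from camera to world coordinates); the wrist camera has in their place "tool_from_camera" (4x4, takes a point from camera to tool coordinates, whose origin is the TCP and whose axes are the tool frame's). Camera axes: x right, y up, looking along -z (the intrinsics and any distortion apply to the point x, -y, -z); pixel columns grow to the right and rows downward; lengths in m; the calibration is good to about 2 mm. The wrist camera is an equidistant fisheye: a pixel r from the principal point sees the ray r / f radians off the axis. A picture is of the moment at which its call begins: read the wrist's pose just before it. camera_model takes no time and is no camera call.
- hand_in(): hands the job in, once; it reports no verdict.
The state is a dict: "time_s": time; "q": joint angles; "dq": joint speeds; "joint_efforts": joint torques, N m; "eef_pos": TCP position; "eef_rot": TCP orientation; "wrist_force": force on the tool from outside, world axes, zero at the start; "torque": the same for the moment, N m; "opening": opening from 0.0 (shut) to 1.0 (fully open).
Only numpy, scipy, OpenCV 4.12 (cv2) and the standard library are available. Lean on these libraries where they do the work, as an engineer would, in place of code of your own. Each camera call takes 0.05 s, during which the arm holds its last target.

## Working session

There is one attempt and no reset: what is moved stays moved. The work goes in short steps, Python scripts to look and compute and a tool call to move; the robot and the scene stay as the last step left them, time stands still between calls to the robot, and variables do not carry over. Pictures are saved under pics/ and viewed, and the job is handed in when it is done.

Besides the shell and the picture viewer there is one more tool, called after "Emit:" in YAML: its name, and indented under it one key for each argument. step_arm: Moves the arm, as the interface text tells. Its arguments: {"type":"object","properties":{"xyz":{"type":"array"},"spin":{"type":"array"},"fingers":{"type":"array"}},"required":["xyz","spin","fingers"]}

```bash
mkdir -p pics; python3 - <<'E'
from bench import ctrl, eyes
import cv2
print(ctrl.get_obs(), ctrl.tcp_to_tips)
for n in ("side","top","wrist"):
    m=eyes.camera_model(n); print(n,m)
    cv2.imwrite(f"pics/{n}0.png",eyes.camera(n)[:,:,::-1])
E
```

```text
{'time_s': 0.0, 'q': array([-1.33634026e+00,  1.81537278e-01,  1.60801330e+00, -5.30827909e-06,
        1.35380266e+00, -2.06310038e-01]), 'dq': array([ 0.00234447, -0.00129237,  0.00053547,  0.00181537,  0.00074163,
        0.00069341]), 'joint_efforts': array([ 1.40079883e-03, -4.44866860e+01, -3.51339483e+01, -3.84492305e-04,
        9.04290006e-03,  8.66213895e-06]), 'eef_pos': array([ 0.24519532, -0.51950634,  0.2413837 ]), 'eef_rot': array([ 0.59676102,  0.37903729,  0.59765616, -0.3781721 ]), 'wrist_force': array([-0.72806276, -0.06496707, -0.42253185]), 'torque': array([ 0.00729423, -0.01694959,  0.02701392]), 'opening': 0.9969496978674427} 0.011
side {'vertical_fov': 50.23692784642876, 'cx': 327.87139055524443, 'cy': 240.55407933912917, 'pose': array([[-0.94799937,  0.25647143, -0.18846645,  0.31024118],
       [-0.31822771, -0.77371519,  0.54781011,  0.46868596],
       [-0.00532171,  0.57929889,  0.81509783,  1.15268186],
       [ 0.        ,  0.        ,  0.        ,  1.        ]])}
top {'vertical_fov': 44.223018834987414, 'cx': 323.6343721755738, 'cy': 246.55625772619587, 'pose': array([[-4.35424731e-04,  9.97244014e-01, -7.41902059e-02,
         4.51540432e-01],
       [-9.99794644e-01,  1.06898217e-03,  2.02367868e-02,
        -2.07015786e-01],
       [ 2.02603225e-02,  7.41837820e-02,  9.97038758e-01,
         1.50060685e+00],
       [ 0.00000000e+00,  0.00000000e+00,  0.00000000e+00,
         1.00000000e+00]])}
wrist {'vertical_fov': 65.70646984690485, 'cx': 320.4456148323154, 'cy': 234.94298224624092, 'tool_from_camera': array([[-5.25755161e-04,  2.88298796e-01, -9.57540353e-01,
        -1.32336118e-01],
       [-1.29068532e-03,  9.57539492e-01,  2.88299246e-01,
         7.33839870e-02],
       [ 9.99999029e-01,  1.38745810e-03, -1.31328305e-04,
         1.24293493e-03],
       [ 0.00000000e+00,  0.00000000e+00,  0.00000000e+00,
         1.00000000e+00]])}
```

View pics/top0.png

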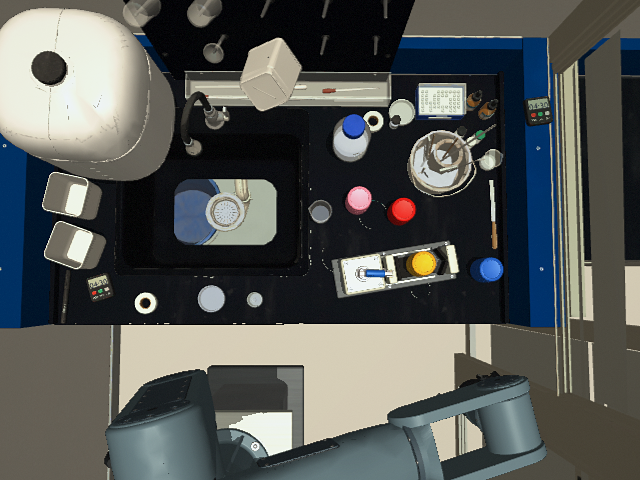

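View pics/side0.png

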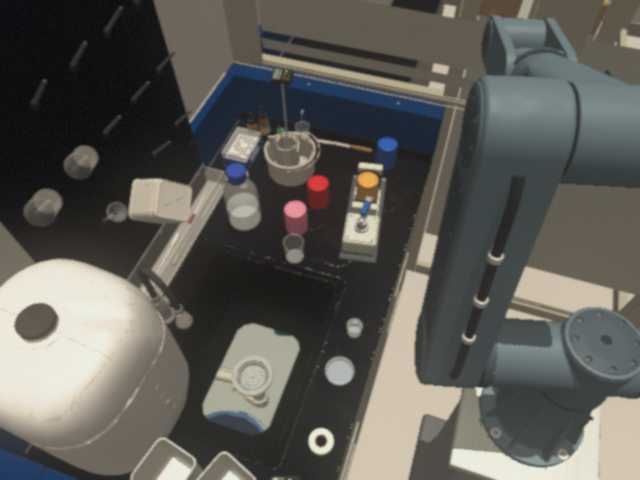

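View pics/wrist0.png

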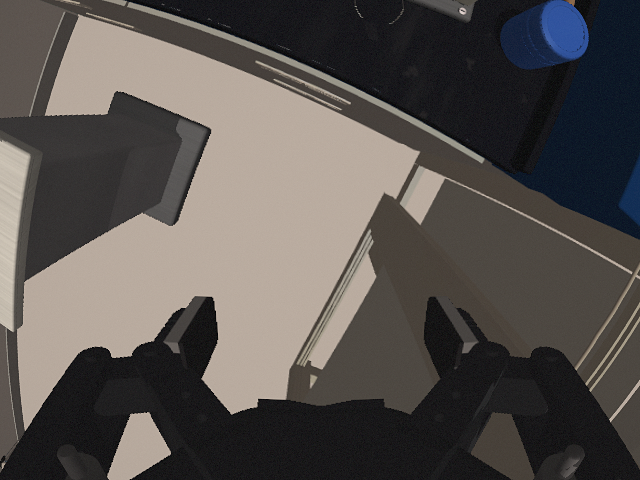

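```bash
cat > h.py <<'E'
import numpy as np, cv2
from scipy.spatial.transform import Rotation as R
from bench import ctrl, eyes
def model(n,obs=None):
    m=eyes.camera_model(n); f=240/np.tan(np.radians(m['vertical_fov'])/2)
    if n=='wrist':
        o=obs or ctrl.get_obs(); q=o['eef_rot']
        T=np.eye(4);T[:3,:3]=R.from_quat([q[1],q[2],q[3],q[0]]).as_matrix();T[:3,3]=o['eef_pos']
        P=T@m['tool_from_camera']
    else: P=m['pose']
    return dict(n=n,f=f,cx=m['cx'],cy=m['cy'],P=P)
def ray(M,u,v):
    x=(u-M['cx'])/M['f'];y=(v-M['cy'])/M['f']
    if M['n']=='wrist':
        r=np.hypot(x,y);s=np.sin(r)/max(r,1e-9);d=np.array([x*s,-y*s,-np.cos(r)])
    else: d=np.array([x,-y,-1.])
    return M['P'][:3,3],M['P'][:3,:3]@(d/np.linalg.norm(d))
def plane(M,u,v,z):
    o,d=ray(M,u,v); return o+d*(z-o[2])/d[2]
def proj(M,p):
    c=np.linalg.inv(M['P'])@np.append(p,1); x,y,z=c[0],-c[1],-c[2]
    if M['n']=='wrist':
        h=np.hypot(x,y);r=np.arctan2(h,z);return M['cx']+M['f']*r*x/h,M['cy']+M['f']*r*y/h
    return M['cx']+M['f']*x/z,M['cy']+M['f']*y/z
def grab(n,name):
    o=ctrl.get_obs();M=model(n,o);im=np.ascontiguousarray(eyes.camera(n)[:,:,::-1]);cv2.imwrite(f'pics/{name}.png',im);np.savez(f'pics/{name}.npz',**M);return M,im
E
python3 - <<'E'
import cv2
im=cv2.imread('pics/top0.png')
cv2.imwrite('pics/topc.png',cv2.resize(im[230:310,320:480],None,fx=5,fy=5,interpolation=cv2.INTER_CUBIC))
im=cv2.imread('pics/side0.png')
cv2.imwrite('pics/sidec.png',cv2.resize(im[150:270,320:420],None,fx=5,fy=5,interpolation=cv2.INTER_CUBIC))
from h import *
M=model('top')
hsv=cv2.cvtColor(cv2.imread('pics/top0.png'),cv2.COLOR_BGR2HSV)
for nm,lo,hi,z in(('jar',(18,120,100),(32,255,255),.096),('blue',(100,120,60),(125,255,255),.114)):
    m=cv2.inRange(hsv,lo,hi); n,l,s,c=cv2.connectedComponentsWithStats(m)
    for i in range(1,n):
        if s[i,4]>30: print(nm,s[i],c[i],plane(M,*c[i],z))
for p in((333,297),(340,258)): print(plane(M,*p,.0))
E
```

```text
jar [412 251  24  25 466] [423.43776824 263.04077253] [ 0.51683744 -0.47390107  0.096     ]
blue [134  35  19  12 128] [143.6171875  40.3359375] [1.05093421 0.19708722 0.114     ]
blue [ 398   37  124   13 1363] [459.86940572  42.97725605] [ 1.05072369 -0.56621845  0.114     ]
blue [ 523   38   25   62 1433] [534.92044662  67.31472435] [ 0.99144717 -0.74819609  0.114     ]
blue [590  38  20  12  82] [599.19512195  43.47560976] [ 1.05230025 -0.90784793  0.114     ]
blue [620  38  20  12 230] [629.91304348  43.45652174] [ 1.05297419 -0.98363276  0.114     ]
blue [550  63  11 264 783] [554.75478927 197.68199234] [ 0.67234578 -0.78724481  0.114     ]
blue [343 114  22  24 419] [353.59904535 125.27446301] [ 0.84586929 -0.30701749  0.114     ]
blue [416 115  20   5  62] [423.82258065 116.82258065] [ 0.86744023 -0.47598342  0.114     ]
blue [447 115  17   5  59] [455.77966102 116.86440678] [ 0.8677712  -0.55311054  0.114     ]
blue [ 525  122   30  205 4934] [539.49777057 225.98317795] [ 0.60433027 -0.74864371  0.114     ]
blue [   0  133   27  195 4387] [ 11.33143378 231.27855026] [0.58969014 0.49381299 0.114     ]
blue [210 179  10  15  44] [215.02272727 186.22727273] [0.6974229 0.0215307 0.114    ]
blue [202 229  14  13  45] [209.6        234.48888889] [0.58285232 0.03271471 0.114     ]
blue [470 257  34  26 684] [486.81725146 269.40204678] [ 0.50104838 -0.62045648  0.114     ]
blue [366 270  19   7 131] [375. 273.] [ 0.49251604 -0.35590038  0.114     ]
[ 0.43511885 -0.26114212  0.        ]
[ 0.53403368 -0.27913063  0.        ]
```

View pics/topc.png

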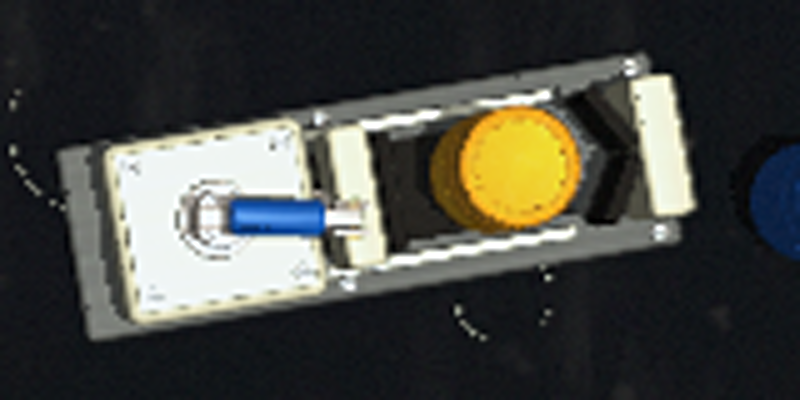

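View pics/sidec.png

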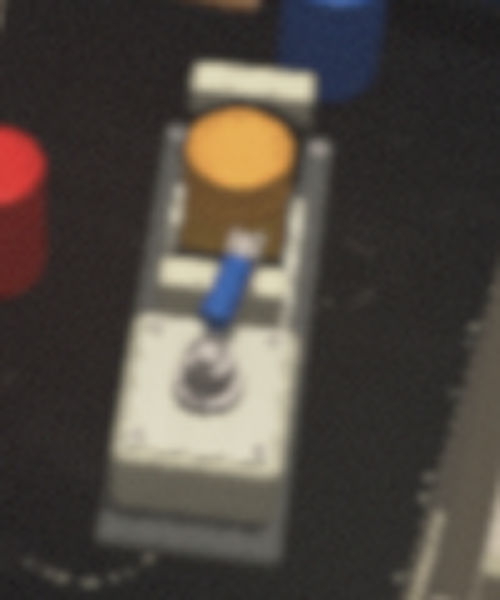

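```bash
python3 - <<'E'
from h import *
o=ctrl.get_obs();q=o['eef_rot'];r=R.from_quat([q[1],q[2],q[3],q[0]]).as_matrix();print(r.round(3), o['q'].round(3))
M=model('top')
# housing top corners from crop px (crop/5+offset), z=.064
for p in((105,150),(297,122),(328,290),(135,322)): print(plane(M,320+p[0]/5,230+p[1]/5,.064).round(4))
# handle ends z=.114
for p in((230,215),(322,217),(365,217)): print('h',plane(M,320+p[0]/5,230+p[1]/5,.114).round(4))
E
```

```text
[[-0.     0.904  0.427]
 [ 0.001  0.427 -0.904]
 [-1.     0.    -0.001]] [-1.336  0.181  1.608  0.     1.354 -0.206]
[ 0.5256 -0.2785  0.064 ]
[ 0.5394 -0.3723  0.064 ]
[ 0.4575 -0.3868  0.064 ]
[ 0.4421 -0.2928  0.064 ]
h [ 0.4925 -0.3347  0.114 ]
h [ 0.4916 -0.378   0.114 ]
h [ 0.4916 -0.3983  0.114 ]
```

Emit:
step_arm:
  xyz:
    - [25, 17, 2]
    - [49, 33, 4]
    - [74, 50, 6]
    - [98, 66, 8]
    - [123, 83, 10]
    - [147, 99, 12]
    - [172, 116, 14]
    - [196, 132, 16]
    - [221, 149, 18]
    - [245, 165, 20]
  spin: [0.113, 0.226, 0.339, 0.452, 0.565, 0.678, 0.791, 0.904, 1.017, 1.13]
  fingers: [100, 100, 100, 100, 100, 100, 100, 100, 100, 100]

```text
time_s: 1.15
eef_pos: [0.4912, -0.354, 0.262]
eef_rot: [0.707, -0.002, 0.707, 0.002]
wrist_force: [-0.3, -0.3, -0.9]
opening: 1.001
```

```bash
python3 - <<'E'
from h import *
o=ctrl.get_obs();print(o['eef_pos'],o['q'].round(3),o['wrist_force'],o['time_s'])
grab('wrist','w1')
o=ctrl.get_obs();print(o['eef_pos'],o['dq'].round(3))
E
```

```text
[ 0.49120271 -0.35400911  0.26199549] [-0.82   0.233  1.505 -0.     1.404 -0.825] [-0.3444631  -0.33519586 -0.90383263] 1.15
[ 0.49432583 -0.35146081  0.26246098] [-0.044 -0.019  0.027 -0.013 -0.005  0.115]
```

View pics/w1.png

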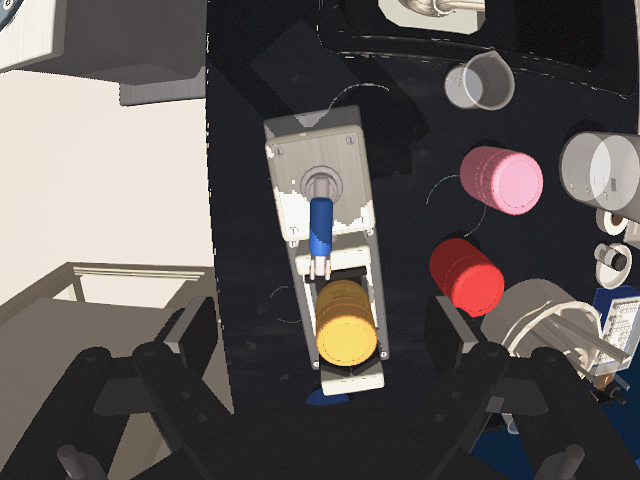

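```bash
python3 - <<'E'
from h import *
M,im=grab('wrist','w2')
o=ctrl.get_obs();print(o['eef_pos'],o['dq'].round(3),o['wrist_force'])
hsv=cv2.cvtColor(im,cv2.COLOR_BGR2HSV)
m=cv2.inRange(hsv,(100,120,60),(125,255,255)); n,l,s,c=cv2.connectedComponentsWithStats(m[150:300,280:360])
i=1+np.argmax(s[1:,4]); pts=np.argwhere(l==i)[:,::-1]+[280,150]
rr=cv2.minAreaRect(pts.astype(np.float32)); b=cv2.boxPoints(rr); print(rr)
for p in b: print(p,plane(M,*p,.114).round(4))
print('c',plane(M,*rr[0],.114))
cv2.imwrite('pics/w2c.png',cv2.resize(im[90:410,230:430],None,fx=1.87*2,fy=1.87,interpolation=cv2.INTER_CUBIC) if 0 else cv2.resize(im[90:400,220:440],None,fx=1.9,fy=1.9,interpolation=cv2.INTER_CUBIC))
T=model('top')
E
```

```text
[ 0.4926925  -0.35282367  0.26225025] [-0.053 -0.011  0.024 -0.033 -0.003  0.058] [-0.20943605 -1.2025094  -0.35172136]
((316.0000305175781, 229.50003051757812), (21.352874755859375, 57.36676025390625), 1.5911403894424438)
[304.53125 257.87592] [ 0.4827 -0.383   0.114 ]
[306.12415 200.53127] [ 0.4839 -0.3361  0.114 ]
[327.4688  201.12415] [ 0.5003 -0.3364  0.114 ]
[325.87592 258.4688 ] [ 0.4999 -0.3833  0.114 ]
c [ 0.49169943 -0.35918542  0.114     ]
```

View pics/w2c.png

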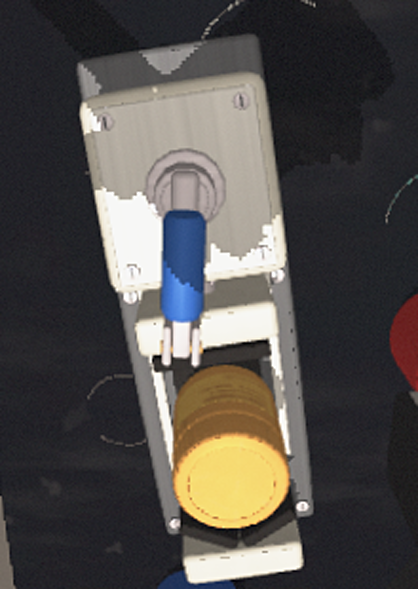

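Emit:
step_arm:
  xyz:
    - [1, 0, -25]
    - [1, 0, -60]
    - [1, 0, -95]
    - [1, 0, -125]
    - [1, 0, -145]
    - [1, 0, -155]
    - [1, 0, -155]
    - [1, 0, -155]
  spin: [-0.015, -0.015, -0.015, -0.015, -0.015, -0.015, -0.015, -0.015]
  fingers: [45, 45, 45, 45, 45, 45, 45, 45]

```text
time_s: 2.05
eef_pos: [0.4916, -0.3558, 0.1082]
eef_rot: [0.707, 0.005, 0.707, -0.006]
wrist_force: [-0.8, 0.5, -0.1]
opening: 0.449
```

```bash
python3 - <<'E'
from h import *
M,im=grab('wrist','w3')
o=ctrl.get_obs();print(o['eef_pos'],o['wrist_force'],o['opening'])
E
```

```text
[ 0.49189768 -0.35595073  0.10875168] [ 0.69341634  0.44049141 -0.35868937] 0.4459784433965341
```

View pics/w3.png

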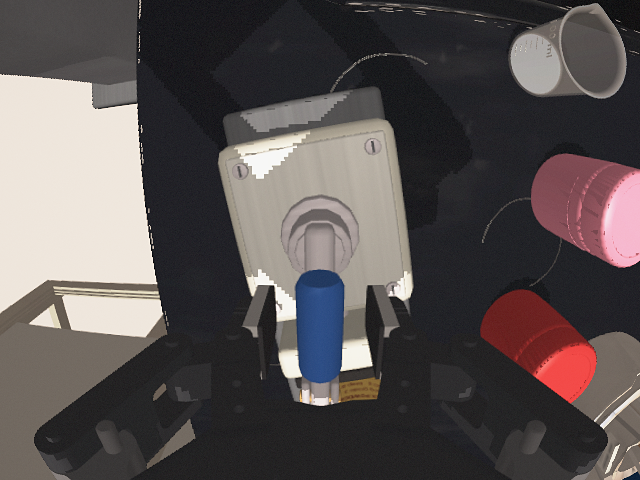

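Emit:
step_arm:
  xyz:
    - [0, 0, 0]
    - [0, 0, 0]
    - [0, 0, 0]
    - [0, 0, 0]
    - [0, 0, 0]
  spin: [0, 0, 0, 0, 0]
  fingers: [0, 0, 0, 0, 0]

```text
time_s: 2.6
eef_pos: [0.4915, -0.3556, 0.1082]
eef_rot: [0.707, 0.005, 0.707, -0.006]
wrist_force: [-3.8, 0.2, 6.0]
opening: 0.192
```

```bash
python3 - <<'E'
from h import *
M,im=grab('wrist','w4')
o=ctrl.get_obs();print(o['eef_pos'],o['wrist_force'],o['torque'],o['opening'])
E
```

```text
[ 0.49145741 -0.35567417  0.10822803] [-3.63407814 -0.19174853  6.70658672] [-0.16539583  0.52437503 -0.01773779] 0.18918246623870208
```

View pics/w4.png

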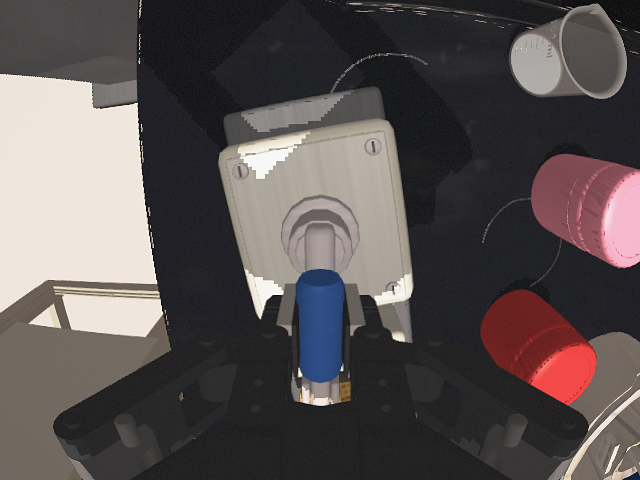

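Emit:
step_arm:
  xyz:
    - [0, -0.3, 5]
    - [0, -1.3, 10]
    - [0, -2.9, 14.7]
    - [0, -5.2, 19.3]
    - [0, -8, 23.4]
    - [0, -11.3, 27.2]
    - [0, -11.3, 27.2]
    - [0, -11.3, 27.2]
  spin: [0, 0, 0, 0, 0, 0, 0, 0]
  fingers: [0, 0, 0, 0, 0, 0, 0, 0]

```text
time_s: 3.45
eef_pos: [0.491, -0.3629, 0.1311]
eef_rot: [0.706, 0.008, 0.708, -0.003]
wrist_force: [4.0, 3.0, -11.7]
opening: 0.188
```

```bash
python3 - <<'E'
from h import *
M,im=grab('wrist','w5')
o=ctrl.get_obs();print(o['eef_pos'],o['wrist_force'],o['torque'],o['opening'])
E
```

```text
[ 0.49093929 -0.36294519  0.13111702] [  4.84351726   3.08369114 -12.44507857] [ 0.89855349 -0.72246008  0.02954233] 0.18825952652347255
```

View pics/w5.png

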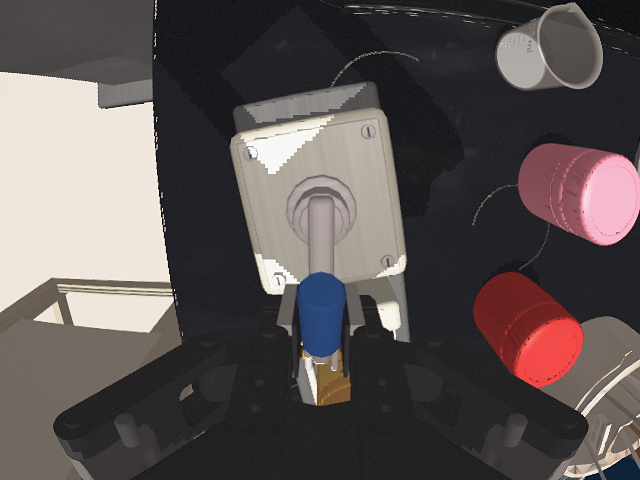

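Emit:
step_arm:
  xyz:
    - [0, -3.8, 3.3]
    - [0, -8, 6.1]
    - [0, -12.5, 8.4]
    - [0, -17.2, 10]
    - [0, -22.2, 11]
    - [0, -27.2, 11.3]
    - [0, -30, 11.3]
    - [0, -30, 11.3]
    - [0, -30, 11.3]
  spin: [0, 0, 0, 0, 0, 0, 0, 0, 0]
  fingers: [0, 0, 0, 0, 0, 0, 0, 0, 0]

```text
time_s: 4.4
eef_pos: [0.4909, -0.3915, 0.1442]
eef_rot: [0.706, 0.008, 0.708, -0.002]
wrist_force: [-2.1, 12.1, 3.2]
opening: 0.18
```

```bash
python3 - <<'E'
from h import *
M,im=grab('wrist','w6')
o=ctrl.get_obs();print(o['eef_pos'],o['wrist_force'],o['torque'],o['opening'])
M,im=grab('side','s6')
cv2.imwrite('pics/s6c.png',cv2.resize(im[120:270,300:450],None,fx=4,fy=4,interpolation=cv2.INTER_CUBIC))
E
```

```text
[ 0.49084747 -0.39157779  0.14419233] [-1.59195744 11.55095247  2.31306473] [ 2.35245296  0.2972328  -0.0051353 ] 0.17769058768123588
```

View pics/w6.png

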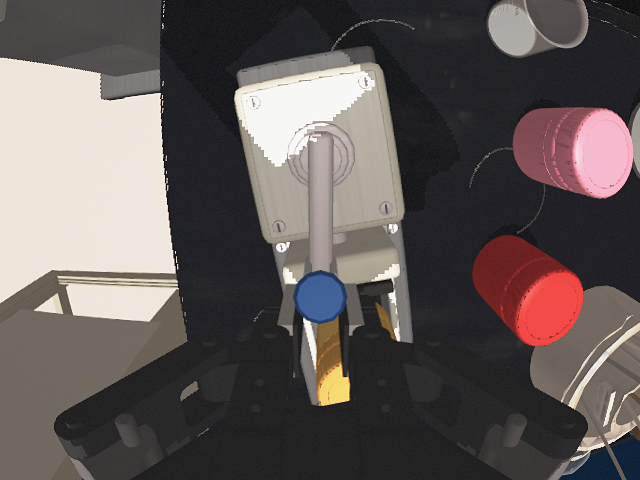

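View pics/s6c.png

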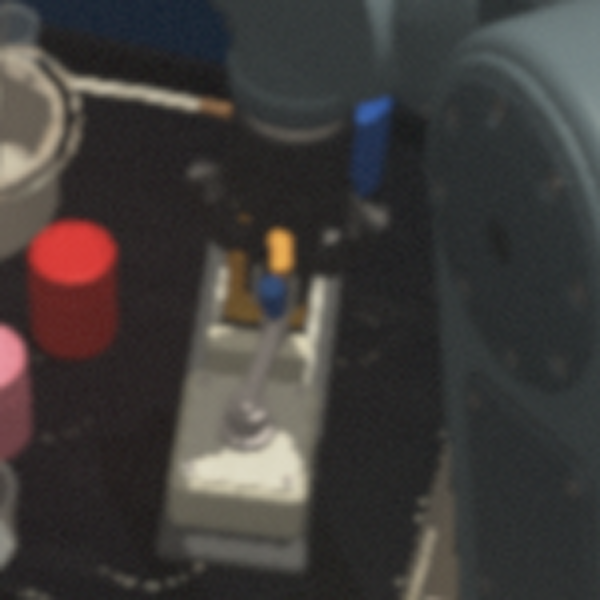

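```bash
python3 - <<'E'
from h import *
im=cv2.imread('pics/w6.png');d=np.load('pics/w6.npz');M={k:d[k] if k=='P' else (str(d[k]) if k=='n' else float(d[k])) for k in d}
hsv=cv2.cvtColor(im,cv2.COLOR_BGR2HSV)
m=cv2.inRange(hsv,(100,120,60),(125,255,255))[260:340,280:360];n,l,s,c=cv2.connectedComponentsWithStats(m);i=1+np.argmax(s[1:,4])
pts=np.argwhere(l==i)[:,::-1]+[280,260]
C,r=cv2.minEnclosingCircle(pts.astype(np.float32));print(C,r,s[i])
for z in(.1725,.17): print(plane(M,*C,z), np.linalg.norm(plane(M,*C,z)-plane(M,C[0]+r,C[1],z)))
# axis boss: hub center
print(plane(M,321,153,.104), plane(M,321,153,.072))
E
```

```text
(319.7713928222656, 296.7439270019531) 26.74503517150879 [  14   10   53   54 2126]
[ 0.49152387 -0.37107542  0.1725    ] 0.008340796789172268
[ 0.49149246 -0.37228096  0.17      ] 0.008539915703872525
[ 0.49238373 -0.33143827  0.104     ] [ 0.49229953 -0.33344477  0.072     ]
```

```bash
python3 - <<'E'
from h import *
d=np.load('pics/w6.npz');M={k:d[k] if k=='P' else (str(d[k]) if k=='n' else float(d[k])) for k in d}
t=np.array([.4908,-.3916,.1442])
print('cam',M['P'][:3,3])
for nm,p in dict(tcp=t,tip=t-[0,0,.011],grasp=t+[0,0,.008],uptop=[.491,-.393,.1725],upbot=[.491,-.393,.1285],piv=[.491,-.394,.114],axis=[.4918,-.334,.104],pede=t+[0.009,.011,.008],pedge_tip=t+[0.009,.011,-.011]).items(): print(nm,np.round(proj(M,np.array(p)),1))
im=cv2.imread('pics/w6.png')
cv2.imwrite('pics/w6c.png',cv2.resize(im[230:430,220:420],None,fx=3,fy=3,interpolation=cv2.INTER_CUBIC))
E
```

```text
cam [ 0.49283956 -0.32057673  0.2772213 ]
tcp [319.1 312. ]
tip [319.3 300. ]
grasp [319.  321.8]
uptop [319.3 354.6]
upbot [319.9 298.2]
piv [320.  286.9]
axis [319.8 158.5]
pede [342.7 295.7]
pedge_tip [340.3 276.2]
```

View pics/w6c.png

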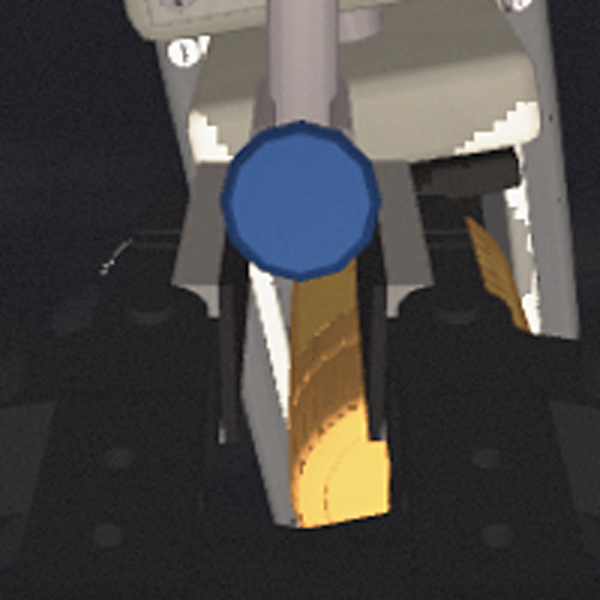

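Emit:
step_arm:
  xyz:
    - [0, 0, 0]
    - [0, 0, 0]
    - [0, 0, 0]
    - [0, 0, 25]
    - [0, 0, 55]
    - [0, 30, 55]
    - [0, 58, 55]
    - [0, 58, 55]
    - [0, 58, 30]
    - [0, 58, 8]
  spin: [0, 0, 0, 0, 0, 0, 0, 0, 0, 0]
  fingers: [45, 45, 45, 45, 45, 20, 0, 0, 0, 0]

```text
time_s: 5.5
eef_pos: [0.492, -0.3395, 0.1542]
eef_rot: [0.708, 0.004, 0.706, -0.006]
wrist_force: [-0.2, 0.1, -0.5]
opening: 0.001
```

```bash
python3 - <<'E'
from h import *
M,im=grab('wrist','w7')
o=ctrl.get_obs();print(o['eef_pos'],o['wrist_force'],o['torque'],o['opening'])
E
```

```text
[ 0.48989005 -0.33761521  0.14946875] [-2.13690053  1.05509032 -3.82152722] [ 0.0489917   0.03895429 -0.00051878] 0.0006530820035380193
```

View pics/w7.png

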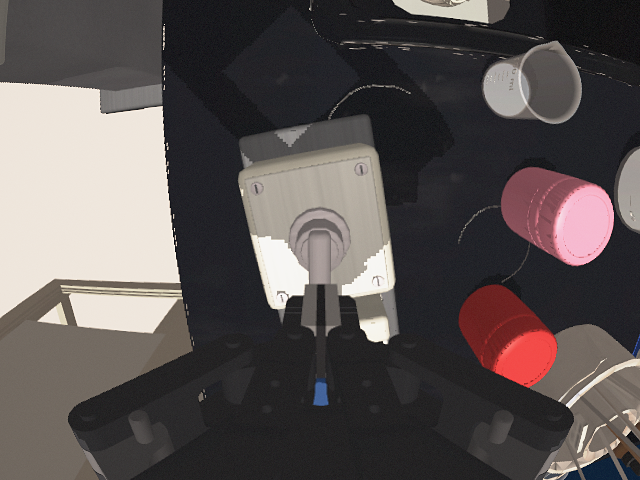

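Emit:
step_arm:
  xyz:
    - [0, -6, 0]
    - [0, -12, 0]
    - [0, -18, 0]
    - [0, -24, 0]
    - [0, -29, 0]
    - [0, -33, 0]
    - [0, -35, 0]
    - [0, -35, 0]
  spin: [0, 0, 0, 0, 0, 0, 0, 0]
  fingers: [0, 0, 0, 0, 0, 0, 0, 0]

```text
time_s: 6.35
eef_pos: [0.4913, -0.3737, 0.1538]
eef_rot: [0.707, 0.005, 0.707, -0.005]
wrist_force: [0.5, -0.2, 0.6]
opening: 0.001
```

Emit:
step_arm:
  xyz:
    - [0, -2, 0]
    - [0, -4, 0]
    - [0, -4, 0]
  spin: [0, 0, 0]
  fingers: [0, 0, 0]

```text
time_s: 6.65
eef_pos: [0.4915, -0.3754, 0.1537]
eef_rot: [0.707, 0.006, 0.707, -0.004]
wrist_force: [0.6, 7.7, 4.8]
opening: 0.001
```

```bash
python3 - <<'E'
from h import *
M,im=grab('wrist','w8')
o=ctrl.get_obs();print(o['eef_pos'],o['wrist_force'],o['torque'],o['opening'])
M,im=grab('top','t8')
cv2.imwrite('pics/t8c.png',cv2.resize(im[230:310,320:480],None,fx=5,fy=5,interpolation=cv2.INTER_CUBIC))
E
```

```text
[ 0.49149625 -0.37535954  0.15369003] [0.17555463 8.48920772 4.71794422] [ 1.27424737 -0.06262583 -0.01999369] -0.001296871125977139
```

View pics/w8.png

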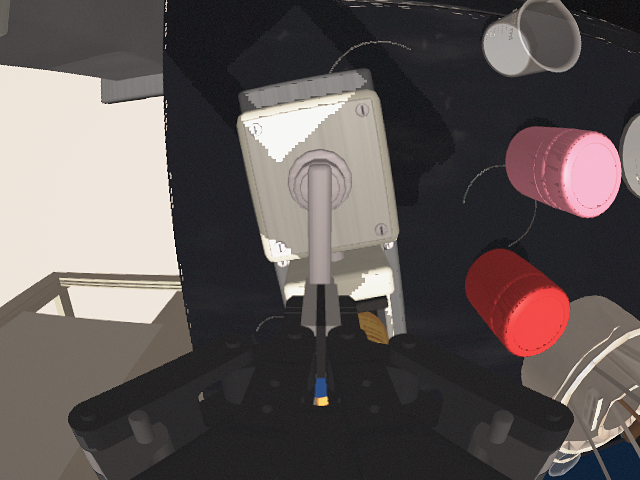

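View pics/t8c.png

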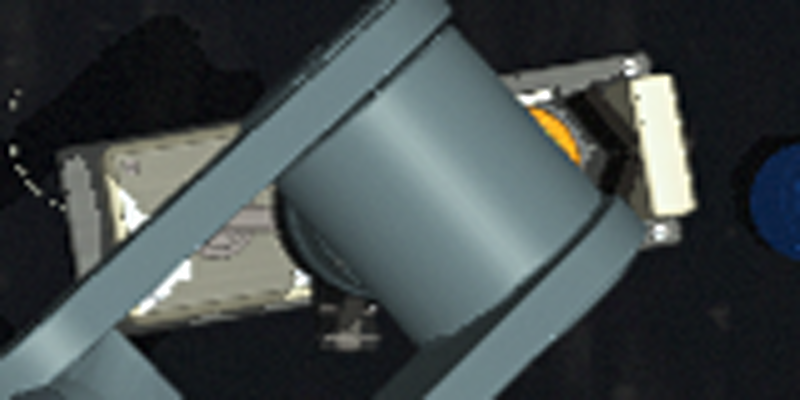

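Emit:
step_arm:
  xyz:
    - [0, 10, 0]
    - [0, 12, 22]
    - [0, 12, 45]
    - [0, 0, 45]
    - [0, -18.5, 45]
    - [0, -18.5, 45]
    - [0, -18.5, 22]
    - [0, -18.5, 0]
    - [0, -18.5, -8]
    - [0, -18.5, -8]
  spin: [0, 0, 0, 0, 0, 0, 0, 0, 0, 0]
  fingers: [0, 0, 10, 45, 45, 45, 45, 45, 45, 45]

```text
time_s: 7.75
eef_pos: [0.4904, -0.3947, 0.1436]
eef_rot: [0.706, 0.006, 0.708, -0.004]
wrist_force: [0.6, -0.2, 0.3]
opening: 0.452
```

```bash
python3 - <<'E'
from h import *
M,im=grab('wrist','w9')
o=ctrl.get_obs();print(o['eef_pos'],o['wrist_force'],o['torque'],o['opening'])
for nm,p in dict(uptop=[.491,-.394,.1725],upbot=[.491,-.394,.1285]).items(): print(nm,np.round(proj(M,np.array(p)),1))
E
```

```text
[ 0.49107899 -0.39543239  0.14514437] [-0.50847318 -0.13843313  0.36816577] [ 0.03572452 -0.07237787  0.01320866] 0.4498425097152154
uptop [320.6 351. ]
upbot [320.8 294.2]
```

View pics/w9.png

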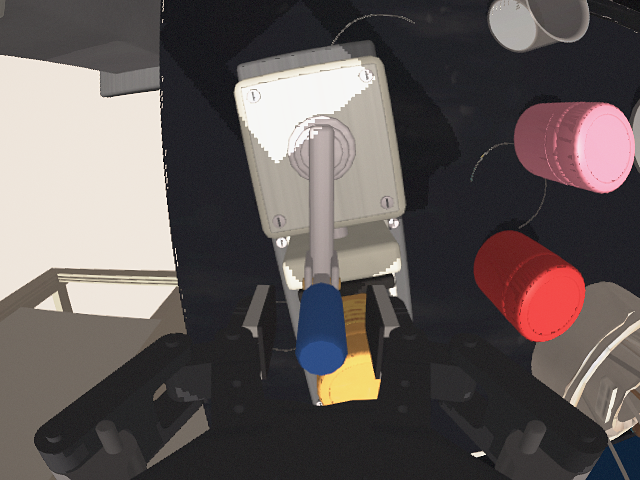

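```bash
cat > circ.py <<'E'
import numpy as np,sys
a0=-1.585
def row(t0,ts,r=61):
    p=lambda t: r*np.array([np.cos(a0-t),np.sin(a0-t)])
    print([[round(x,1) for x in (p(t)-p(t0))]+[0] for t in ts])
E
python3 -c "
from circ import *
row(0,[0.1]+[0.1+.2*i for i in range(1,10)])
row(1.9,[1.9+.2*i for i in range(1,11)])"
```

```text
[[np.float64(-6.1), np.float64(0.4), 0], [np.float64(-18.0), np.float64(3.0), 0], [np.float64(-29.1), np.float64(7.9), 0], [np.float64(-39.1), np.float64(14.9), 0], [np.float64(-47.5), np.float64(23.8), 0], [np.float64(-53.9), np.float64(34.1), 0], [np.float64(-58.1), np.float64(45.5), 0], [np.float64(-60.0), np.float64(57.5), 0], [np.float64(-59.5), np.float64(69.7), 0], [np.float64(-56.6), np.float64(81.5), 0]]
[[np.float64(5.2), np.float64(11.0), 0], [np.float64(12.5), np.float64(20.7), 0], [np.float64(21.6), np.float64(28.8), 0], [np.float64(32.2), np.float64(35.0), 0], [np.float64(43.7), np.float64(38.9), 0], [np.float64(55.8), np.float64(40.4), 0], [np.float64(67.9), np.float64(39.6), 0], [np.float64(79.6), np.float64(36.3), 0], [np.float64(90.5), np.float64(30.7), 0], [np.float64(100.0), np.float64(23.1), 0]]
```

Emit:
step_arm:
  xyz:
    - [0, 0, 0]
    - [0, 0, 0]
    - [0, 0, 0]
    - [0, 0, 0]
  spin: [0, 0, 0, 0]
  fingers: [0, 0, 0, 0]

```text
time_s: 8.2
eef_pos: [0.4919, -0.3965, 0.1473]
eef_rot: [0.708, 0.005, 0.707, -0.006]
wrist_force: [-1.3, 0.1, 6.2]
opening: 0.193
```

Emit:
step_arm:
  xyz:
    - [-6.1, 0.4, 0]
    - [-18, 3, 0]
    - [-29.1, 7.9, 0]
    - [-39.1, 14.9, 0]
    - [-47.5, 23.8, 0]
    - [-53.9, 34.1, 0]
    - [-58.1, 45.5, 0]
    - [-60, 57.5, 0]
    - [-59.5, 69.7, 0]
    - [-56.6, 81.5, 0]
  spin: [0, 0, 0, 0, 0, 0, 0, 0, 0, 0]
  fingers: [0, 0, 0, 0, 0, 0, 0, 0, 0, 0]

```text
time_s: 9.2
eef_pos: [0.4347, -0.3164, 0.1473]
eef_rot: [0.708, 0.004, 0.707, -0.007]
wrist_force: [-0.2, -6.4, 3.7]
opening: 0.193
```

```bash
python3 - <<'E'
from h import *
o=ctrl.get_obs();print(o['eef_pos'],o['wrist_force'],o['torque'],o['opening'],o['q'])
M,im=grab('wrist','w10')
E
```

```text
[ 0.43467217 -0.31636792  0.14729941] [-0.21679944 -6.38971013  3.68788798] [-1.31654243  0.00251247 -0.00252532] 0.19291609896470782 [-0.84854615  0.20223939  1.78766677 -0.00284922  1.14670993 -0.83197943]
```

View pics/w10.png

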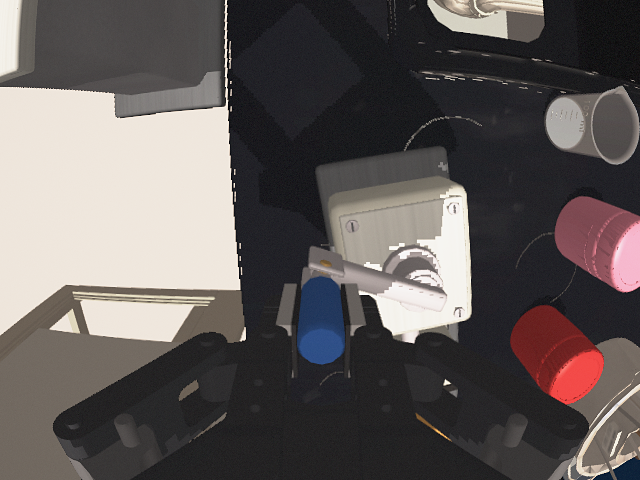

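Emit:
step_arm:
  xyz:
    - [5.2, 11, 0]
    - [12.5, 20.7, 0]
    - [21.6, 28.8, 0]
    - [32.2, 35, 0]
    - [43.7, 38.9, 0]
    - [55.8, 40.4, 0]
    - [67.9, 39.6, 0]
    - [79.6, 36.3, 0]
    - [90.5, 30.7, 0]
    - [100, 23.1, 0]
  spin: [0, 0, 0, 0, 0, 0, 0, 0, 0, 0]
  fingers: [0, 0, 0, 0, 0, 0, 0, 0, 0, 0]

```text
time_s: 10.25
eef_pos: [0.5339, -0.2929, 0.1472]
eef_rot: [0.706, 0.004, 0.708, -0.006]
wrist_force: [-10.1, -3.4, 11.3]
opening: 0.188
```

```bash
python3 - <<'E'
from h import *
o=ctrl.get_obs();print(o['eef_pos'],o['wrist_force'],o['torque'],o['opening'],o['q'])
p=o['eef_pos'][:2]-[.4918,-.334];print('r',np.hypot(*p),'theta',(-1.585-np.arctan2(p[1],p[0]))%(2*np.pi))
M,im=grab('wrist','w11')
M,im=grab('top','t11')
cv2.imwrite('pics/t11c.png',cv2.resize(im[230:310,320:480],None,fx=5,fy=5,interpolation=cv2.INTER_CUBIC))
M,im=grab('side','s11')
cv2.imwrite('pics/s11c.png',cv2.resize(im[120:270,300:450],None,fx=4,fy=4,interpolation=cv2.INTER_CUBIC))
E
```

```text
[ 0.53386613 -0.29285017  0.14716066] [-10.0786141   -3.38153016  11.33662922] [-0.71601929  1.65417936  0.03052106] 0.1882228314461811 [-0.69462959  0.35229278  1.59713511 -0.00372564  1.19228643 -0.6786439 ]
r 0.05884613102401806 theta 3.9237978203912194
```

View pics/w11.png

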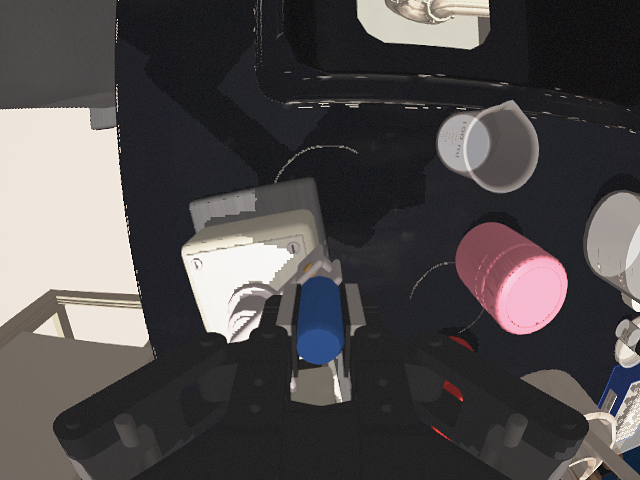

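View pics/t11c.png

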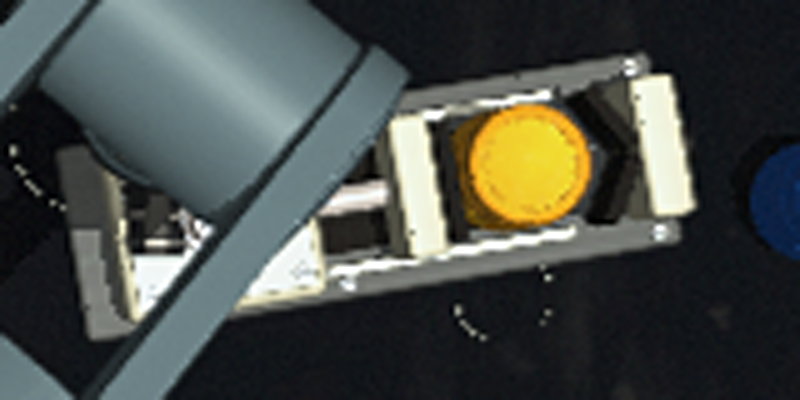

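View pics/s11c.png

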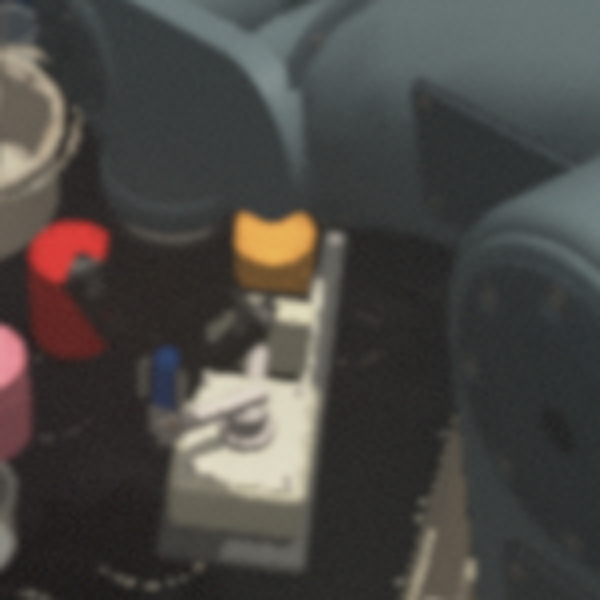

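```bash
python3 - <<'E'
import numpy as np
P=np.array([[.4919,-.3965],[.43467,-.31637],[.53387,-.29285]])
A=np.c_[2*P,np.ones(3)];s=np.linalg.solve(A,(P**2).sum(1));c=s[:2];print(c,np.sqrt(s[2]+c@c))
E
python3 - <<'E'
import cv2,numpy as np
from h import *
M=model('top')
for f in('top0','t11'):
    im=cv2.imread(f'pics/{f}.png');hsv=cv2.cvtColor(im,cv2.COLOR_BGR2HSV)
    m=cv2.inRange(hsv,(18,150,190),(32,255,255));ys,xs=np.nonzero(m[240:290,400:450]);
    pts=np.c_[xs+400,ys+240].astype(np.float32);C,r=cv2.minEnclosingCircle(pts);print(f,C,r,plane(M,*C,.096)[:2])
E
```

```text
[ 0.49173917 -0.33611262] 0.06038759220222626
top0 (423.45855712890625, 262.8989562988281) 11.81967544555664 [ 0.51717638 -0.47395531]
t11 (425.5, 262.5) 11.85336971282959 [ 0.51813245 -0.47886143]
```

```bash
cat > circ2.py <<'E'
import numpy as np
C=np.array([491.7,-336.1]);r=60.3
def pt(t): return C+r*np.array([np.cos(-1.585-t),np.sin(-1.585-t)])
def rows(cmd,ts):
    print([[float(round(x,1)) for x in pt(t)-cmd]+[0] for t in ts])
def state():
    from h import ctrl
    o=ctrl.get_obs();p=o['eef_pos'][:2]*1000-C;a=np.arctan2(p[1],p[0]);t=(-1.585-a)%(2*np.pi);F=o['wrist_force']
    print('t',o['time_s'],'theta',round(t,3),'r',np.hypot(*p).round(1),'Ft',round(F[0]*np.sin(a)-F[1]*np.cos(a),2),'Fr',round(F[0]*np.cos(a)+F[1]*np.sin(a),2),'Fz',F[2].round(1))
E
python3 -c "
from circ2 import *
rows(np.array([534.4,-290.7]),[4.0,4.15,4.3,4.45,4.6,4.65,4.65])"
```

```text
[[3.5, -6.6, 0], [8.8, -14.0, 0], [12.9, -22.0, 0], [15.8, -30.6, 0], [17.3, -39.5, 0], [17.5, -42.5, 0], [17.5, -42.5, 0]]
```

Emit:
step_arm:
  xyz:
    - [3.5, -6.6, 0]
    - [8.8, -14, 0]
    - [12.9, -22, 0]
    - [15.8, -30.6, 0]
    - [17.3, -39.5, 0]
    - [17.5, -42.5, 0]
    - [17.5, -42.5, 0]
  spin: [0, 0, 0, 0, 0, 0, 0]
  fingers: [0, 0, 0, 0, 0, 0, 0]

```text
time_s: 11.1
eef_pos: [0.5518, -0.3345, 0.1472]
eef_rot: [0.707, 0.005, 0.707, -0.006]
wrist_force: [-3.9, 2.5, 10.2]
opening: 0.193
```

```bash
python3 -c "
from circ2 import *
state()
from h import *
M,im=grab('top','t12')
cv2.imwrite('pics/t12c.png',cv2.resize(im[230:310,320:480],None,fx=5,fy=5,interpolation=cv2.INTER_CUBIC))
hsv=cv2.cvtColor(im,cv2.COLOR_BGR2HSV)
m=cv2.inRange(hsv,(18,150,190),(32,255,255));ys,xs=np.nonzero(m[240:290,400:450]);
pts=np.c_[xs+400,ys+240].astype(np.float32);c,R_=cv2.minEnclosingCircle(pts);print(c,R_,plane(M,*c,.096)[:2])
rows(np.array([534.4+17.5,-290.7-42.5]),[4.75,4.85,4.95,4.95])"
```

```text
t 11.1 theta 4.672 r 60.1 Ft -2.62 Fr -3.84 Fz 10.2
(427.835205078125, 261.9022216796875) 11.853631019592285 [ 0.51956446 -0.48447957]
[[0.0, -6.0, 0], [-0.6, -12.0, 0], [-1.8, -17.9, 0], [-1.8, -17.9, 0]]
```

View pics/t12c.png

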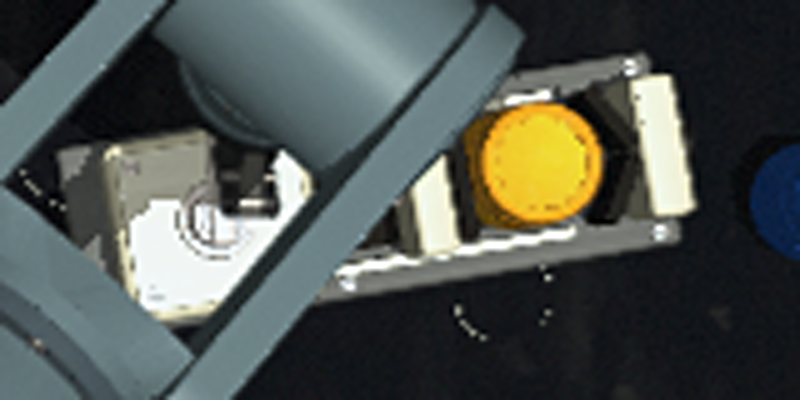

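Emit:
step_arm:
  xyz:
    - [0.1, -3, 0]
    - [0, -6, 0]
    - [-0.2, -9, 0]
    - [-0.6, -12, 0]
    - [-1.2, -15, 0]
    - [-1.8, -17.9, 0]
  spin: [0, 0, 0, 0, 0, 0]
  fingers: [0, 0, 0, 0, 0, 0]

```text
time_s: 11.75
eef_pos: [0.55, -0.351, 0.1472]
eef_rot: [0.707, 0.005, 0.707, -0.005]
wrist_force: [-3.9, 6.4, 11.5]
opening: 0.193
```

```bash
cat > jar.py <<'E'
from circ2 import *
state()
from h import *
import sys
M,im=grab('top',sys.argv[1])
hsv=cv2.cvtColor(im,cv2.COLOR_BGR2HSV)
m=cv2.inRange(hsv,(18,150,190),(32,255,255));ys,xs=np.nonzero(m[240:290,400:450])
pts=np.c_[xs+400,ys+240].astype(np.float32);c,R_=cv2.minEnclosingCircle(pts);p=plane(M,*c,.096)[:2];print(c,R_,p,len(xs),'along',np.dot(p-C/1000,[np.cos(-1.40),np.sin(-1.40)]), xs.mean()+400)
E
python3 jar.py t13; python3 -c "
from circ2 import *
rows(np.array([551.9-1.8,-333.2-17.9]),[5,5.05,5.1,5.15,5.2])"
```

```text
t 11.75 theta 4.949 r 60.2 Ft -5.23 Fr -5.38 Fz 11.5
(429.0, 262.0) 11.70479965209961 [ 0.5193322  -0.48726955] 389 along 0.1536665572908665 429.55012853470436
[[-0.8, -2.9, 0], [-1.8, -5.8, 0], [-2.9, -8.6, 0], [-4.2, -11.3, 0], [-5.5, -14.0, 0]]
```

Emit:
step_arm:
  xyz:
    - [-0.8, -2.9, 0]
    - [-1.8, -5.8, 0]
    - [-2.9, -8.6, 0]
    - [-4.2, -11.3, 0]
    - [-5.5, -14, 0]
  spin: [0, 0, 0, 0, 0]
  fingers: [0, 0, 0, 0, 0]

```text
time_s: 12.3
eef_pos: [0.5447, -0.3647, 0.1472]
eef_rot: [0.707, 0.006, 0.707, -0.005]
wrist_force: [-2.7, 6.6, 11.8]
opening: 0.19
```

```bash
python3 jar.py t14; python3 -c "
from circ2 import *
rows(np.array([551.9-1.8-5.5,-333.2-17.9-14]),[5.25,5.3,5.35,5.4,5.45])"
```

```text
t 12.3 theta 5.192 r 60.2 Ft -4.5 Fr -5.53 Fz 11.8
(430.5, 262.5) 11.510964393615723 [ 0.51813872 -0.49085022] 235 along 0.15699227443784583 432.87659574468086
[[-1.6, -2.6, 0], [-3.2, -5.1, 0], [-5.0, -7.6, 0], [-6.9, -9.9, 0], [-8.9, -12.2, 0]]
```

Emit:
step_arm:
  xyz:
    - [-1.6, -2.6, 0]
    - [-3.2, -5.1, 0]
    - [-5, -7.6, 0]
    - [-6.9, -9.9, 0]
  spin: [0, 0, 0, 0]
  fingers: [0, 0, 0, 0]

```text
time_s: 12.75
eef_pos: [0.5382, -0.3745, 0.1472]
eef_rot: [0.707, 0.006, 0.707, -0.005]
wrist_force: [-0.4, 6.8, 9.9]
opening: 0.191
```

```bash
python3 -c "
from circ2 import *
state()
from h import *
M,im=grab('side','s15')
cv2.imwrite('pics/s15c.png',cv2.resize(im[120:270,300:450],None,fx=4,fy=4,interpolation=cv2.INTER_CUBIC))
M,im=grab('top','t15')
cv2.imwrite('pics/t15c.png',cv2.resize(im[230:310,320:480],None,fx=5,fy=5,interpolation=cv2.INTER_CUBIC))
rows(np.array([551.9-1.8-5.5-6.9,-333.2-17.9-14-9.9]),[5.45,5.5,5.55,5.6,5.65])"
```

```text
t 12.75 theta 5.388 r 60.3 Ft -5.0 Fr -4.66 Fz 9.9
[[-2.0, -2.3, 0], [-4.1, -4.4, 0], [-6.3, -6.5, 0], [-8.6, -8.4, 0], [-11.0, -10.2, 0]]
```

View pics/s15c.png

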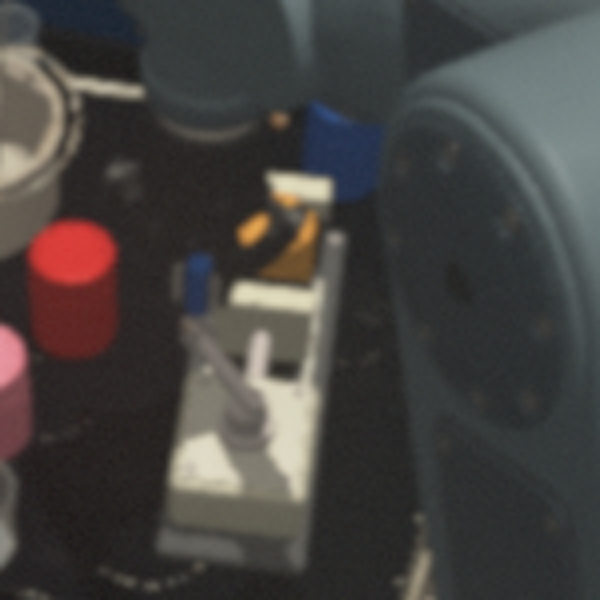

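View pics/t15c.png

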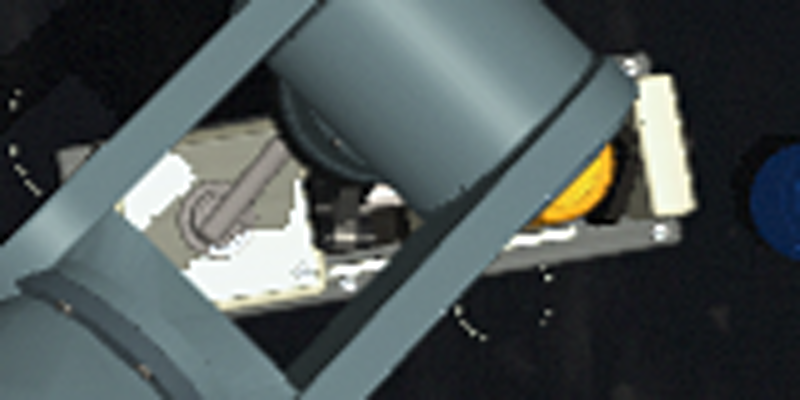

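Emit:
step_arm:
  xyz:
    - [-2, -2.3, 0]
    - [-4.1, -4.4, 0]
    - [-6.3, -6.5, 0]
  spin: [0, 0, 0]
  fingers: [0, 0, 0]

```text
time_s: 13.15
eef_pos: [0.5322, -0.3809, 0.1472]
eef_rot: [0.707, 0.006, 0.707, -0.004]
wrist_force: [1.2, 7.1, 10.3]
opening: 0.196
```

```bash
python3 -c "
from circ2 import *
state()
rows(np.array([551.9-1.8-5.5-6.9-6.3,-333.2-17.9-14-9.9-6.5]),[5.6,5.65,5.7,5.75])"
```

```text
t 13.15 theta 5.534 r 60.4 Ft -5.6 Fr -4.47 Fz 10.3
[[-2.3, -1.9, 0], [-4.7, -3.7, 0], [-7.2, -5.4, 0], [-9.8, -7.0, 0]]
```

Emit:
step_arm:
  xyz:
    - [-2.3, -1.9, 0]
    - [-4.7, -3.7, 0]
  spin: [0, 0]
  fingers: [0, 0]

```text
time_s: 13.35
eef_pos: [0.5277, -0.3846, 0.1472]
eef_rot: [0.708, 0.006, 0.707, -0.005]
wrist_force: [2.2, 6.4, 10.6]
opening: 0.191
```

```bash
python3 -c "
from circ2 import *
state()
rows(np.array([551.9-1.8-5.5-6.9-6.3-4.7,-333.2-17.9-14-9.9-6.5-3.7]),[5.7,5.75,5.8,5.85])"
```

```text
t 13.35 theta 5.631 r 60.4 Ft -5.58 Fr -3.88 Fz 10.6
[[-2.5, -1.7, 0], [-5.1, -3.3, 0], [-7.7, -4.7, 0], [-10.5, -6.0, 0]]
```

Emit:
step_arm:
  xyz:
    - [-2.5, -1.7, 0]
    - [-5.1, -3.3, 0]
  spin: [0, 0]
  fingers: [0, 0]

```text
time_s: 13.55
eef_pos: [0.5227, -0.388, 0.1473]
eef_rot: [0.708, 0.005, 0.706, -0.005]
wrist_force: [2.2, 6.2, 8.9]
opening: 0.193
```

```bash
python3 -c "
from circ2 import *
state()
rows(np.array([551.9-1.8-5.5-6.9-6.3-4.7-5.1,-333.2-17.9-14-9.9-6.5-3.7-3.3]),[5.8,5.85,5.9,5.95])
from h import *
M,im=grab('wrist','w16')
"
```

```text
t 13.55 theta 5.73 r 60.4 Ft -5.11 Fr -4.18 Fz 8.9
[[-2.6, -1.4, 0], [-5.4, -2.7, 0], [-8.2, -3.8, 0], [-11.0, -4.9, 0]]
```

View pics/w16.png

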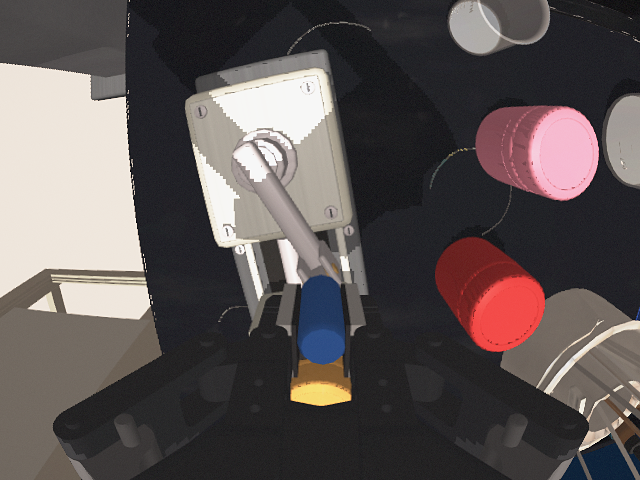

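Emit:
step_arm:
  xyz:
    - [-2.6, -1.4, 0]
    - [-5.4, -2.7, 0]
  spin: [0, 0]
  fingers: [0, 0]

```text
time_s: 13.8
eef_pos: [0.5175, -0.3907, 0.1472]
eef_rot: [0.708, 0.005, 0.706, -0.005]
wrist_force: [2.3, 5.3, 8.9]
opening: 0.189
```

```bash
python3 -c "
from circ2 import *
state()
rows(np.array([551.9-1.8-5.5-6.9-6.3-4.7-5.1-5.4,-333.2-17.9-14-9.9-6.5-3.7-3.3-2.7]),[5.9,5.95,6,6.05])
"
```

```text
t 13.8 theta 5.827 r 60.4 Ft -4.31 Fr -3.84 Fz 8.9
[[-2.8, -1.1, 0], [-5.6, -2.2, 0], [-8.5, -3.0, 0], [-11.4, -3.8, 0]]
```

Emit:
step_arm:
  xyz:
    - [-2.8, -1.1, 0]
    - [-5.6, -2.2, 0]
  spin: [0, 0]
  fingers: [0, 0]

```text
time_s: 14.0
eef_pos: [0.512, -0.393, 0.1472]
eef_rot: [0.708, 0.005, 0.706, -0.005]
wrist_force: [2.3, 6.3, 8.0]
opening: 0.197
```

```bash
python3 -c "
from circ2 import *
state()
rows(np.array([551.9-1.8-5.5-6.9-6.3-4.7-5.1-5.4-5.6,-333.2-17.9-14-9.9-6.5-3.7-3.3-2.7-2.2]),[6,6.05,6.1,6.15])
"
```

```text
t 14.0 theta 5.926 r 60.5 Ft -4.3 Fr -5.17 Fz 8.0
[[-2.9, -0.8, 0], [-5.8, -1.6, 0], [-8.8, -2.1, 0], [-11.7, -2.6, 0]]
```

Emit:
step_arm:
  xyz:
    - [-2.9, -0.8, 0]
    - [-5.8, -1.6, 0]
  spin: [0, 0]
  fingers: [0, 0]

```text
time_s: 14.2
eef_pos: [0.5064, -0.3948, 0.1472]
eef_rot: [0.708, 0.005, 0.706, -0.005]
wrist_force: [4.2, 5.3, 7.7]
opening: 0.197
```

```bash
python3 -c "
from circ2 import *
state()
rows(np.array([551.9-1.8-5.5-6.9-6.3-4.7-5.1-5.4-5.6-5.8,-333.2-17.9-14-9.9-6.5-3.7-3.3-2.7-2.2-1.6]),[6.1,6.15,6.2,6.25])
from h import *
M,im=grab('side','s17')
cv2.imwrite('pics/s17c.png',cv2.resize(im[120:270,300:450],None,fx=4,fy=4,interpolation=cv2.INTER_CUBIC))
M,im=grab('top','t17')
cv2.imwrite('pics/t17c.png',cv2.resize(im[230:310,320:480],None,fx=5,fy=5,interpolation=cv2.INTER_CUBIC))
"
```

```text
t 14.2 theta 6.024 r 60.5 Ft -5.35 Fr -4.08 Fz 7.7
[[-3.0, -0.5, 0], [-5.9, -1.0, 0], [-8.9, -1.3, 0], [-12.0, -1.4, 0]]
```

View pics/s17c.png

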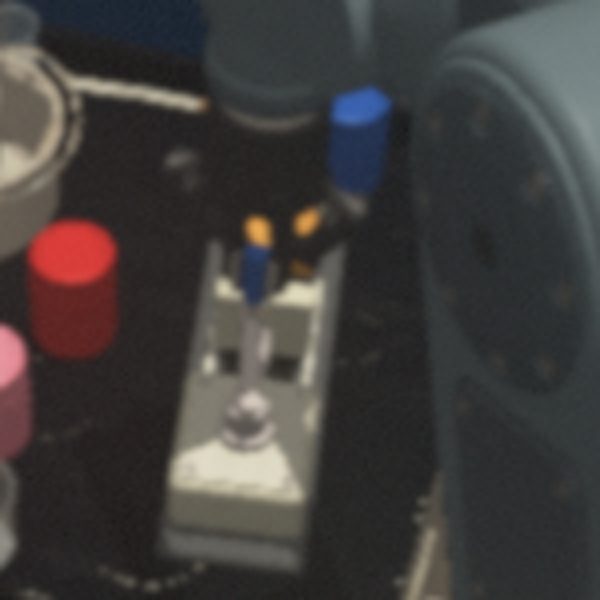

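View pics/t17c.png

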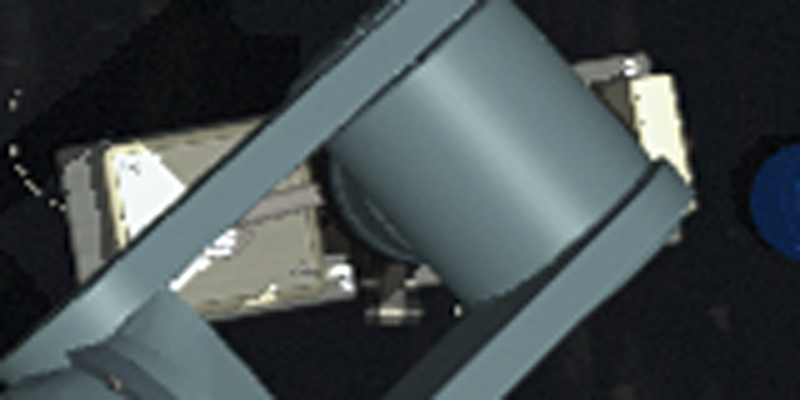

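Emit:
step_arm:
  xyz:
    - [-3, -0.5, 0]
    - [-5.9, -1, 0]
  spin: [0, 0]
  fingers: [0, 0]

```text
time_s: 14.5
eef_pos: [0.5006, -0.3959, 0.1472]
eef_rot: [0.708, 0.005, 0.706, -0.005]
wrist_force: [3.5, 4.8, 7.7]
opening: 0.189
```

```bash
python3 -c "
from circ2 import *
state()
rows(np.array([551.9-1.8-5.5-6.9-6.3-4.7-5.1-5.4-5.6-5.8-5.9,-333.2-17.9-14-9.9-6.5-3.7-3.3-2.7-2.2-1.6-1]),[6.2,6.25,6.3,6.35,6.4,6.45])
"
```

```text
t 14.5 theta 6.121 r 60.5 Ft -4.2 Fr -4.26 Fz 7.7
[[-3.0, -0.3, 0], [-6.1, -0.4, 0], [-9.1, -0.4, 0], [-12.1, -0.2, 0], [-15.1, 0.1, 0], [-18.1, 0.6, 0]]
```

Emit:
step_arm:
  xyz:
    - [-3, -0.3, 0]
    - [-6.1, -0.4, 0]
  spin: [0, 0]
  fingers: [0, 0]

```text
time_s: 14.7
eef_pos: [0.4946, -0.3965, 0.1472]
eef_rot: [0.708, 0.005, 0.706, -0.005]
wrist_force: [4.2, 3.8, 7.6]
opening: 0.193
```

```bash
python3 -c "
from circ2 import *
state()"
```

```text
t 14.7 theta 6.221 r 60.5 Ft -4.41 Fr -3.61 Fz 7.6
```

Emit:
step_arm:
  xyz:
    - [-3, 0, 0]
    - [-6, 0.2, 0]
  spin: [0, 0]
  fingers: [0, 0]

```text
time_s: 14.9
eef_pos: [0.4887, -0.3965, 0.1473]
eef_rot: [0.709, 0.005, 0.706, -0.005]
wrist_force: [5.4, 3.1, 5.7]
opening: 0.195
```

```bash
python3 -c "
from circ2 import *
state()"
```

```text
t 14.9 theta 0.035 r 60.5 Ft -5.2 Fr -3.32 Fz 5.7
```

Emit:
step_arm:
  xyz:
    - [-3, 0.3, 0]
    - [-6, 0.8, 0]
  spin: [0, 0]
  fingers: [0, 0]

```text
time_s: 15.1
eef_pos: [0.4828, -0.3959, 0.1473]
eef_rot: [0.709, 0.005, 0.706, -0.006]
wrist_force: [4.7, 1.7, 5.9]
opening: 0.195
```

```bash
python3 -c "
from circ2 import *
state()
c=pt(6.45)
rows(c,[6.5,6.55,6.6,6.65,6.7])"
```

```text
t 15.1 theta 0.134 r 60.5 Ft -4.42 Fr -2.43 Fz 5.9
[[-3.0, 0.6, 0], [-5.9, 1.4, 0], [-8.7, 2.3, 0], [-11.6, 3.3, 0], [-14.3, 4.5, 0]]
```

Emit:
step_arm:
  xyz:
    - [-3, 0.6, 0]
    - [-5.9, 1.4, 0]
  spin: [0, 0]
  fingers: [0, 0]

```text
time_s: 15.3
eef_pos: [0.477, -0.3948, 0.1473]
eef_rot: [0.709, 0.005, 0.705, -0.006]
wrist_force: [6.2, 0.7, 5.0]
opening: 0.189
```

```bash
python3 -c "
from circ2 import *
state()
from h import *
M,im=grab('wrist','w18')
M,im=grab('top','t18')
cv2.imwrite('pics/t18c.png',cv2.resize(im[230:310,320:480],None,fx=5,fy=5,interpolation=cv2.INTER_CUBIC))
"
```

```text
t 15.3 theta 0.231 r 60.5 Ft -5.87 Fr -2.16 Fz 5.0
```

View pics/w18.png

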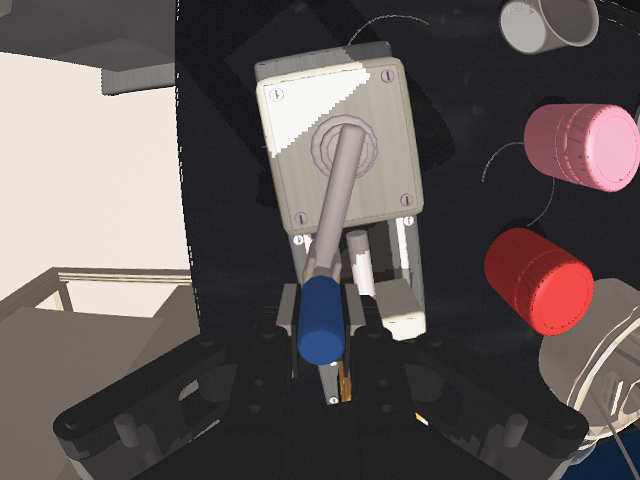

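View pics/t18c.png

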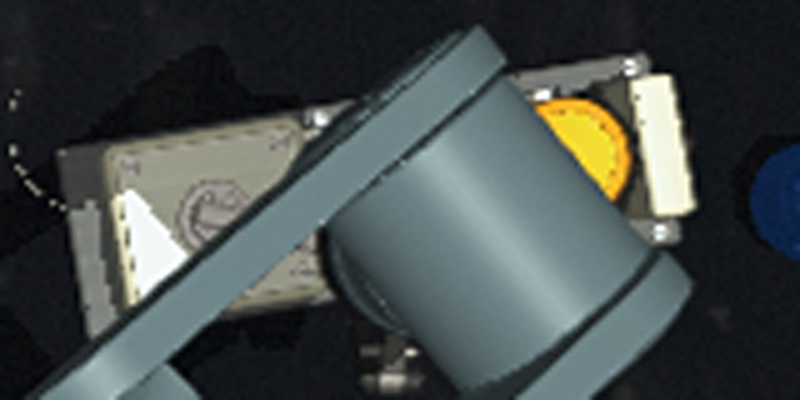

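Emit:
step_arm:
  xyz:
    - [-2.8, 0.9, 0]
  spin: [0]
  fingers: [0]

```text
time_s: 15.5
eef_pos: [0.4745, -0.3941, 0.1473]
eef_rot: [0.709, 0.005, 0.705, -0.006]
wrist_force: [6.5, 0.1, 4.4]
opening: 0.198
```

```bash
python3 -c "
from circ2 import *
state()"
```

```text
t 15.5 theta 0.274 r 60.5 Ft -6.22 Fr -1.95 Fz 4.4
```

Emit:
step_arm:
  xyz:
    - [-2.9, 1, 0]
  spin: [0]
  fingers: [0]

```text
time_s: 15.6
eef_pos: [0.4717, -0.3932, 0.1473]
eef_rot: [0.709, 0.004, 0.705, -0.006]
wrist_force: [7.3, 0.1, 3.6]
opening: 0.194
```

```bash
python3 -c "
from circ2 import *
state()"
```

```text
t 15.6 theta 0.323 r 60.5 Ft -6.88 Fr -2.49 Fz 3.6
```

Emit:
step_arm:
  xyz:
    - [-2.7, 1.2, 0]
  spin: [0]
  fingers: [0]

```text
time_s: 15.7
eef_pos: [0.469, -0.3922, 0.1473]
eef_rot: [0.709, 0.004, 0.705, -0.006]
wrist_force: [8.3, -0.4, 3.0]
opening: 0.193
```

```bash
python3 -c "
from circ2 import *
state()"
```

```text
t 15.7 theta 0.37 r 60.5 Ft -7.83 Fr -2.7 Fz 3.0
```

Emit:
step_arm:
  xyz:
    - [-2.7, 1.3, 0]
  spin: [0]
  fingers: [0]

```text
time_s: 15.8
eef_pos: [0.4664, -0.3911, 0.1473]
eef_rot: [0.709, 0.004, 0.705, -0.006]
wrist_force: [7.9, -1.0, 2.1]
opening: 0.193
```

```bash
python3 -c "
from circ2 import *
state()"
```

```text
t 15.8 theta 0.417 r 60.5 Ft -7.63 Fr -2.36 Fz 2.1
```

Emit:
step_arm:
  xyz:
    - [-2, 1.1, 0]
  spin: [0]
  fingers: [0]

```text
time_s: 15.9
eef_pos: [0.4644, -0.3901, 0.1473]
eef_rot: [0.709, 0.004, 0.705, -0.007]
wrist_force: [8.3, -1.3, 2.0]
opening: 0.191
```

```bash
python3 -c "
from circ2 import *
state()
from h import *
print(ctrl.get_obs()['q'].round(3))
M,im=grab('wrist','w19')
M,im=grab('side','s19')
cv2.imwrite('pics/s19c.png',cv2.resize(im[120:270,300:450],None,fx=4,fy=4,interpolation=cv2.INTER_CUBIC))
"
```

```text
t 15.9 theta 0.453 r 60.5 Ft -7.96 Fr -2.58 Fz 2.0
[-0.895  0.342  1.61   0.003  1.183 -0.881]
```

View pics/w19.png

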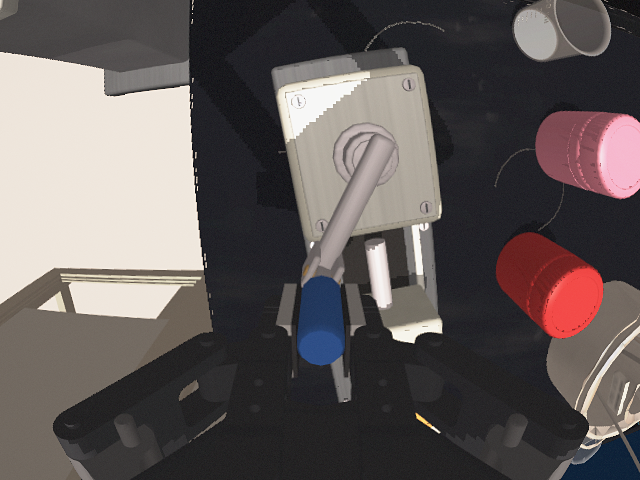

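View pics/s19c.png

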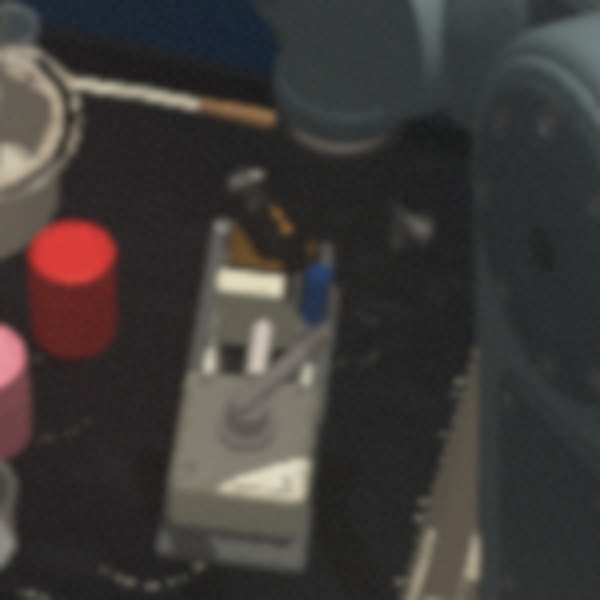

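```bash
python3 - <<'E'
import numpy as np
c0=np.array([461.8,-388.5,144.9]);piv=np.array([464.6,-389.9,114]);a=1.104;u=np.array([np.cos(a),np.sin(a),0]);s=45
def T(U,H): return np.round(piv+u*(U-11)+[0,0,H+11]-c0,1).tolist()
print('hi',T(-24,67+0),'lo',T(-24,36))
for l in range(0,91,10):
    L=np.radians(l);print(l,T(s*np.sin(L)-9*np.cos(L),s*np.cos(L)+9*np.sin(L)))
E
```

```text
hi [-13.0, -32.7, 47.1] lo [-13.0, -32.7, 16.1]
0 [-6.2, -19.3, 25.1]
10 [-2.6, -12.2, 26.0]
20 [1.0, -5.0, 25.5]
30 [4.5, 1.9, 23.6]
40 [7.8, 8.5, 20.4]
50 [10.8, 14.4, 15.9]
60 [13.4, 19.6, 10.4]
70 [15.5, 23.8, 3.9]
80 [17.1, 27.0, -3.2]
90 [18.1, 29.0, -10.9]
```

Emit:
step_arm:
  xyz:
    - [2.6, -1.6, 0]
    - [2.6, -1.6, 0]
    - [2.6, -1.6, 0]
    - [2.6, -1.6, 0]
    - [2.6, -1.6, 25]
    - [2.6, -1.6, 50]
    - [-5, -17, 50]
    - [-13, -33, 50]
    - [-13, -33, 50]
    - [-13, -33, 48]
  spin: [0, 0, 0, 0, 0, 0, -0.14, -0.28, -0.42, -0.453]
  fingers: [0, 45, 45, 45, 45, 45, 20, 0, 0, 0]

```text
time_s: 17.0
eef_pos: [0.4485, -0.4226, 0.1935]
eef_rot: [0.687, 0.166, 0.688, -0.166]
wrist_force: [0.0, -0.3, 0.4]
opening: -0.001
```

```bash
python3 -c "
from h import *
o=ctrl.get_obs();print(o['eef_pos'],o['wrist_force'],o['opening'])
M,im=grab('wrist','w20')
M,im=grab('top','t20')
cv2.imwrite('pics/t20c.png',cv2.resize(im[230:310,320:480],None,fx=5,fy=5,interpolation=cv2.INTER_CUBIC))
"
```

```text
[ 0.44846274 -0.42260382  0.19354405] [ 0.00998083 -0.30312734  0.43641528] -0.00099818754632563
```

View pics/w20.png

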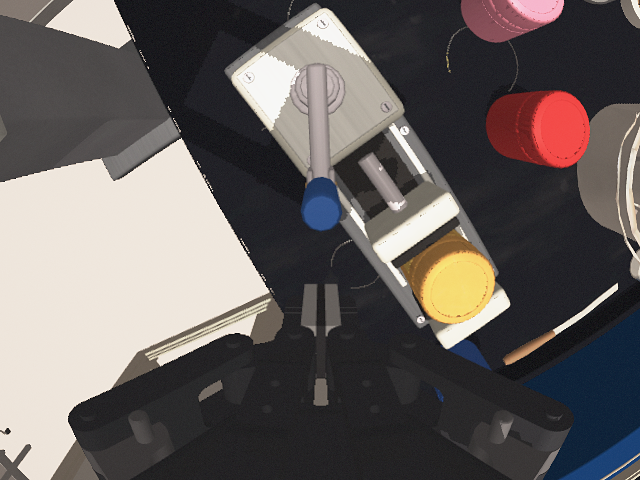

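View pics/t20c.png

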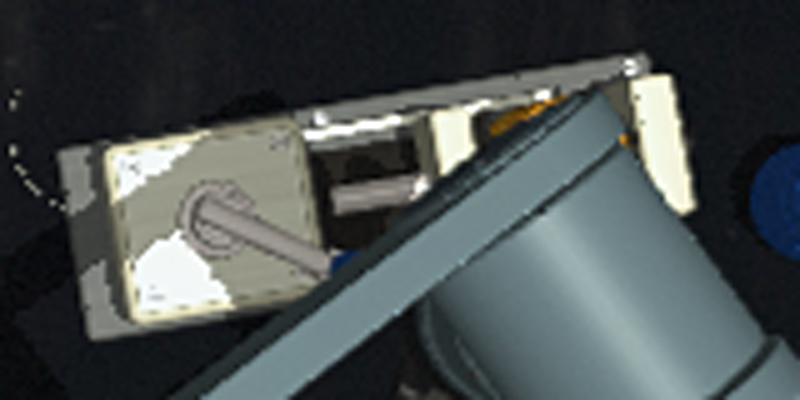

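Emit:
step_arm:
  xyz:
    - [0, 0, -23]
    - [3, 7, -23]
    - [6.8, 13.7, -23]
    - [10.4, 20.8, -22]
    - [14, 28, -22.5]
    - [17.5, 34.9, -24.4]
    - [20.8, 41.5, -27.6]
    - [23.8, 47.4, -32.1]
  spin: [0, 0, 0, 0, 0, 0, 0, 0]
  fingers: [0, 0, 0, 0, 0, 0, 0, 0]

```text
time_s: 17.9
eef_pos: [0.4737, -0.3741, 0.1621]
eef_rot: [0.688, 0.164, 0.687, -0.164]
wrist_force: [0.3, -0.6, 1.4]
opening: 0.003
```

```bash
python3 -c "
from h import *
o=ctrl.get_obs();print(o['eef_pos'],o['wrist_force'],o['opening'])
M,im=grab('wrist','w21')
M,im=grab('side','s21')
cv2.imwrite('pics/s21c.png',cv2.resize(im[120:270,300:450],None,fx=4,fy=4,interpolation=cv2.INTER_CUBIC))
"
```

```text
[ 0.47365614 -0.37414987  0.16210701] [ 0.31013436 -0.62400882  1.40366615] 0.0029134246394256296
```

View pics/w21.png

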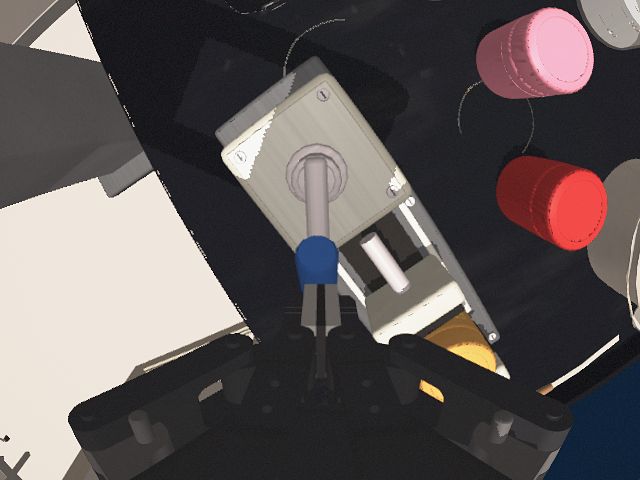

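View pics/s21c.png

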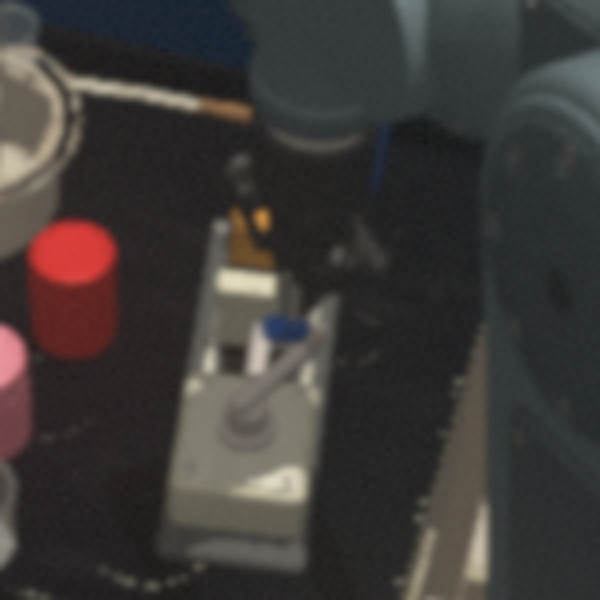

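Emit:
step_arm:
  xyz:
    - [2.6, 5.2, -5.5]
    - [4.7, 9.4, -12]
    - [6.3, 12.6, -19]
    - [7.3, 14.6, -24]
    - [7.3, 14.6, -27]
    - [7.3, 14.6, -27]
  spin: [0, 0, 0, 0, 0, 0]
  fingers: [0, 0, 0, 0, 0, 0]

```text
time_s: 18.6
eef_pos: [0.4802, -0.3597, 0.1342]
eef_rot: [0.688, 0.164, 0.688, -0.164]
wrist_force: [0.1, -0.3, 0.1]
opening: 0.001
```

```bash
python3 -c "
from h import *
o=ctrl.get_obs();print(o['eef_pos'],o['wrist_force'],o['opening'])
M,im=grab('wrist','w22')
"
```

```text
[ 0.48020666 -0.35973819  0.1341728 ] [ 0.09893593 -0.26483979  0.10791537] 0.001269502104091821
```

View pics/w22.png

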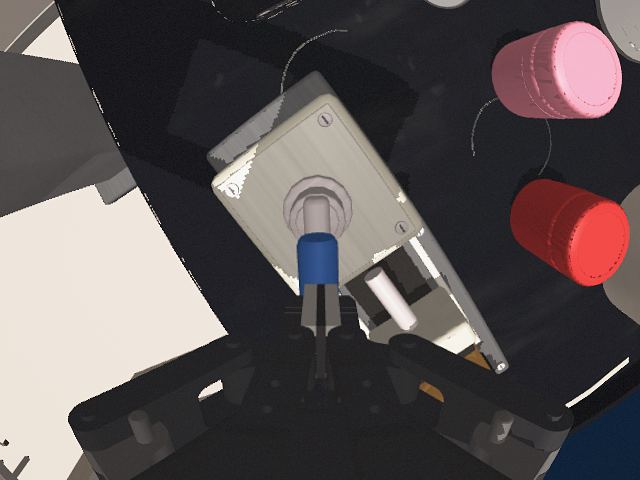

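Handle nearly flat with no contact force; press down step by step until the force rises.

Emit:
step_arm:
  xyz:
    - [0, 0, -2]
    - [0, 0, -4]
    - [0, 0, -4]
  spin: [0, 0, 0]
  fingers: [0, 0, 0]

```text
time_s: 18.95
eef_pos: [0.4821, -0.3612, 0.1334]
eef_rot: [0.69, 0.163, 0.686, -0.165]
wrist_force: [2.1, 2.9, 11.8]
opening: -0.0
```

Emit:
step_arm:
  xyz:
    - [0, 0, 5]
    - [0, 0, 30]
    - [0, -30, 70]
    - [0, -60, 100]
    - [-20, -90, 130]
    - [-40, -110, 150]
    - [-40, -110, 150]
    - [-40, -110, 150]
  spin: [0, 0, 0, 0, 0, 0, 0, 0]
  fingers: [0, 0, 0, 0, 0, 0, 0, 0]

```text
time_s: 19.75
eef_pos: [0.4397, -0.4704, 0.2805]
eef_rot: [0.688, 0.165, 0.688, -0.164]
wrist_force: [-0.8, 0.9, -0.1]
opening: -0.002
```

```bash
python3 -c "
from h import *
o=ctrl.get_obs();print(o['eef_pos'],o['wrist_force'],o['opening'])
M,im=grab('wrist','w23')
M,im=grab('top','t23')
M,im2=grab('side','s23')
cv2.imwrite('pics/s23c.png',cv2.resize(im2[120:270,300:450],None,fx=4,fy=4,interpolation=cv2.INTER_CUBIC))
"
```

```text
[ 0.43965964 -0.47043308  0.28046253] [-0.75369424  0.85459706 -0.12653747] -0.001662429904614286
```

View pics/w23.png

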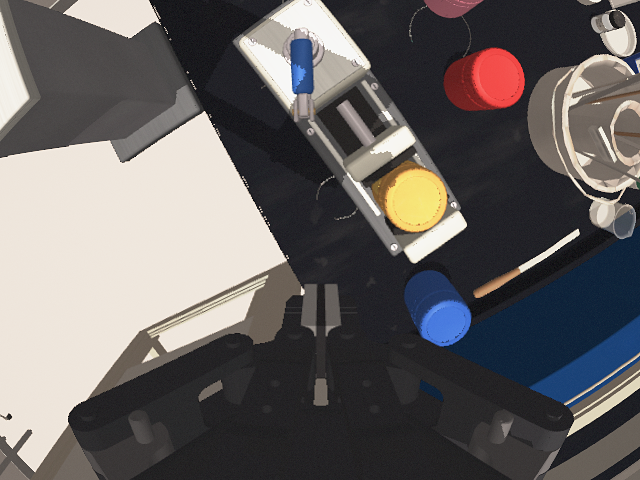

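View pics/t23.png

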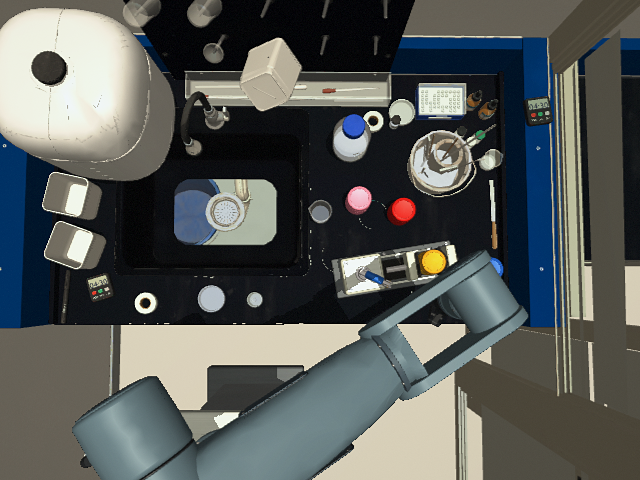

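View pics/s23c.png

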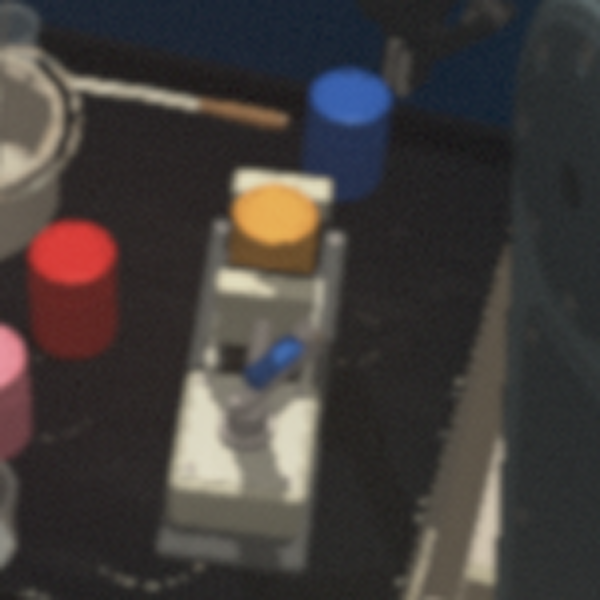

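```bash
cat > tri.py <<'E'
from h import *
import sys
def load(n):
    d=np.load(f'pics/{n}.npz');return {k:d[k] if k=='P' else (str(d[k]) if k=='n' else float(d[k])) for k in d},cv2.imread(f'pics/{n}.png')
def sl(n,box):
    M,im=load(n);x0,y0,x1,y1=box
    hsv=cv2.cvtColor(im,cv2.COLOR_BGR2HSV)[y0:y1,x0:x1];m=cv2.inRange(hsv,(98,110,50),(128,255,255));k,l,s,c=cv2.connectedComponentsWithStats(m);i=1+np.argmax(s[1:,4])
    pts=(np.argwhere(l==i)[:,::-1]+[x0,y0]).astype(np.float32);rr=cv2.minAreaRect(pts);b=cv2.boxPoints(rr)
    w,h=rr[1]; e=[b[1]-b[0],b[2]-b[1]]
    if np.linalg.norm(e[0])>np.linalg.norm(e[1]): ends=[(b[0]+b[3])/2,(b[1]+b[2])/2]
    else: ends=[(b[0]+b[1])/2,(b[2]+b[3])/2]
    ends=sorted(ends,key=lambda p:p[1]); print(n,rr,ends); return M,rr[0],ends
def tri(a,b):
    A=np.zeros((3,3));B=np.zeros(3)
    for M,p in(a,b):
        o,d=ray(M,*p);Q=np.eye(3)-np.outer(d,d);A+=Q;B+=Q@o
    return np.linalg.solve(A,B)
E
python3 - <<'E'
from tri import *
w=sl('w23',(280,25,330,110));t=sl('t23',(360,262,390,290));s=sl('s23',(355,198,380,220))
print('wt',tri((w[0],w[1]),(t[0],t[1])),'ws',tri((w[0],w[1]),(s[0],s[1])))
for e in w[2]: print('w end',plane(w[0],*e,.114))
for e in t[2]: print('t end',plane(t[0],*e,.114))
for e in s[2]: print('s end',plane(s[0],*e,.114))
# reference: initial flat handle
s0=(model('side'),cv2.imread('pics/side0.png'))
E
python3 - <<'E'
from tri import *
import shutil
M=model('side');np.savez('pics/side0.npz',**M);M=model('top');np.savez('pics/top0.npz',**M)
t=sl('top0',(362,262,395,285));s=sl('side0',(355,190,375,218));w=sl('w2',(295,190,340,270))
print('ws',tri((w[0],w[1]),(s[0],s[1])))
for X in (t,s,w):
    for e in X[2]: print(plane(X[0],*e,.114))
E
```

```text
w23 ((301.5, 66.0), (54.0, 21.0), 90.0) [array([301.5,  39. ], dtype=float32), array([301.5,  93. ], dtype=float32)]
t23 ((373.9486389160156, 277.11297607421875), (18.70389175415039, 7.365692138671875), 24.443954467773438) [array([365.43494, 273.2431 ], dtype=float32), array([382.46234, 280.98285], dtype=float32)]
s23 ((368.5000305175781, 210.00003051757812), (4.949747085571289, 13.435027122497559), 45.0) [array([373.25003, 205.25003], dtype=float32), array([363.75003, 214.75003], dtype=float32)]
wt [ 0.4828681  -0.354286    0.10516084] ws [ 0.48190501 -0.35568163  0.11298902]
w end [ 0.49264384 -0.33560066  0.114     ]
w end [ 0.47237401 -0.37544447  0.114     ]
t end [ 0.49194145 -0.33337603  0.114     ]
t end [ 0.47377854 -0.37333391  0.114     ]
s end [ 0.47377843 -0.374156    0.114     ]
s end [ 0.48851593 -0.33596867  0.114     ]
top0 ((375.0, 273.0), (6.0, 18.0), 90.0) [array([366., 273.], dtype=float32), array([384., 273.], dtype=float32)]
side0 ((364.89996337890625, 207.6999969482422), (4.919349670410156, 12.969193458557129), 26.56505012512207) [array([367.79996, 201.9    ], dtype=float32), array([361.99997, 213.5    ], dtype=float32)]
w2 ((316.0000305175781, 229.50003051757812), (21.352874755859375, 57.36676025390625), 1.5911403894424438) [array([316.79648, 200.8277 ], dtype=float32), array([315.20358, 258.17236], dtype=float32)]
ws [ 0.49189967 -0.35891408  0.1146907 ]
[ 0.49251259 -0.33470932  0.114     ]
[ 0.4925195  -0.37710455  0.114     ]
[ 0.49043591 -0.38061267  0.114     ]
[ 0.4939593  -0.33849821  0.114     ]
[ 0.49211269 -0.3362186   0.114     ]
[ 0.49125292 -0.3831834   0.114     ]
```

```bash
python3 -c "
import cv2,numpy as np
a=cv2.imread('pics/top0.png').astype(int);b=cv2.imread('pics/t23.png').astype(int)
for n,(x,y) in dict(dish=(211,299),bottle=(255,299),tape=(146,302),beaker=(320,211)).items(): print(n,np.abs(a-b)[y-20:y+20,x-20:x+20].mean().round(2))
from bench import hand_in
print(hand_in())"
```

```text
dish 2.86
bottle 2.17
tape 2.14
beaker 2.14
the job is handed in; nothing more can be done
None
```

The yellow jar is clamped between the jaw and the V-block, the handle is folded flat on its crank arm, and the gripper is clear of everything. I handed the job in at about 20 s.

- **Handle up:** My first lift by gripping slipped and left the handle about 0.45 rad short of upright. I let go and pushed it against its stop with closed fingers; the wrist camera then showed it upright.
- **Cranking:** I turned it clockwise about 6.74 rad (1.07 turns). The force at the handle stayed near 4.9 N, began to rise at about 6.47 rad and ended near 8 N. That puts about 25–30 N on the jar by my estimate; the pad force itself can't be read directly.
- **Fold down:** I pushed the handle down and pressed it home with about 12 N.
- **Last checks:**
    - Sleeve positions in all three cameras match the originally folded handle within a few mm. One triangulation (wrist and top) put it about 9 mm low, while wrist and side gave 113 mm against the nominal 114 mm.
    - The crank angle had not changed.
    - The weighing bottle, beaker, dish and tape look unmoved in the top view.

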